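# Tightening the collet nut of a tilted chamfering spindle

## Robot

A 7-joint arm with a two-finger parallel gripper is mounted at the origin on the work surface. World frame = base frame: x ahead of the robot, y to its left, z up, the work surface at z = 0. Lengths are in m, angles in degrees, forces in N, time in s.
With the tool pointing down it reaches from about 0.4 to 0.875 m from the base axis. Payload 19.3 kg.
Tool frame: the origin (TCP) lies midway between the tips of the shut fingers; the grasp point (between the pads) lies 19 mm behind it; z points along the fingers, y is the line along which they close (so a half turn about z gives the same grasp; the last joint's range is limited). The gripper opens to 85 mm and grips with 20 to 120 N. Pads are 22 mm wide; open, the fingers measure 114 mm over their backs; the gripper's body (76 mm by 85 mm) begins 54 mm behind the grasp point. The pads swing forward as they close: fully open they stand 13 mm farther back than shut.
Start: joints at [-77.59, 29.874, -2.08, 91.645, 1.215, 58.505, -6.463], TCP at [0.177, 0.599, 0.231] pointing down, gripper open.
Joint ranges: [-166.77, 166.77], [-17.47, 122.26], [-85.68, 81.53], [9.62, 139.38], [-72.42, 252.41], [9.2, 110.78], [-144.41, 144.41]. Speed limits (degrees/s): [108.29, 108.29, 136.94, 136.94, 172.46, 172.46, 172.46].

## Interface

Orientations are given as a 3x3 rotation matrix whose columns are the frame's x, y, z axes.
In Python, from cell import * gives the robot as it stands.
- The arm moves only by the tool jog_arm, never from a script. Its argument "commands" is one flat list of numbers, 7 for each row, row after row: the turn, a rotation vector about the tool's x, y, z in degrees, then the shift along the tool's x, y, z in m, then the opening, from 0 (shut) to 1 (fully open). In form: [rx, ry, rz, dx, dy, dz, grip, rx, ry, rz, dx, dy, dz, grip, ...]. A call has 1 to 10 rows; each row is the pose to reach, as a shift and turn from the pose commanded when the call began, along the tool's axes at that moment; what a row does not reach only later rows make up. A row lasts 1/8 s, in which the tool goes at most 62.5 mm and 10.7 degrees, less where a joint would pass 70% of its speed; a pose out of reach is approached as far as the arm can. A call with a gripper value outside its range is refused whole. The fingers move at their own pace and stop on an object; "force" is the grip in N (left out, the last holds). Time passes only in rows, so rows that repeat a pose let the fingers close. It gives the time, the measured TCP pose, the force, the opening and the grip force at its end, in the units of the state.
- read_state(): the state, without advancing time (a new reading comes with each control period).
- get_image(name): name is "side" or "top" or "wrist"; returns the picture (384x512x3 uint8, red, green, blue); there is no depth.
- calibration(name): a dict with "vfov" (degrees; the focal length in pixels is half the picture's height over the tangent of half this angle, whatever the lens; pixels are square), "cx", "cy" (the principal point, pixels), "position" and "attitude" of the camera in the world. Camera axes: x right, y down, z forward; pixel columns grow to the right and rows downward; lengths in m; the calibration is good to about 2 mm. A picture is of the moment at which its call begins: read the wrist's pose just before it. calibration takes no time and is no camera call; for the wrist camera it gives the pose at the moment of the call.
- job_done(): hands the job in; it is judged then, once.
The state is a dict: "time_s": time; "joints": joint angles; "qd": joint speeds; "joint_efforts": joint torques, N m; "eef_pos": TCP position; "tool_rot": TCP orientation; "contact_force": force on the tool from outside, world axes, zero at the start; "wrist_torque": the same for the moment, N m; "finger_gap": finger opening in m; "finger_force": force on a finger pad.
Only numpy, scipy, OpenCV 4.12 (cv2) and the standard library are available. Lean on these libraries where they do the work, as an engineer would, in place of code of your own. Each camera call takes 0.05 s, during which the arm holds its last target. There are 200 camera calls.

## Task

A cutter has just been dropped into the tilted chamfering spindle and the spindle is locked. Run the loose collet nut down clockwise with the fingers until it is hand-tight, then pull it up firm to its stop with the open-ended spanner that fits it, and leave it tight. Lower the spanner by hand and lay it flat on the open bench, well clear of the machine; do not touch the cutter, do not use the fingers for the final tightening, and leave the other things on the bench where they are.

Things in the scene. Friction and masses are not known exactly. Their poses are not given: they have to be found in the camera images.
- unit: Chamfering spindle, fixed. Base plate 290 x 160 x 12 mm; origin on the bench 40 mm from the plate's middle, on the nut's side. Cheeks 124 mm over all, 122 mm high, hold an 80 mm motor 170 mm long, leaning 30 degrees from vertical to the unit's -x (to the robot's right). Above it along the axis: round nose 50 mm across, 12 mm high, 22 mm shaft 12 mm long, the nut. Nothing but the cutter is above.
- nut_mid (a point): Centre of the collet nut, 224 mm above the bench. Plain steel hexagon 30 mm across flats, 34.6 across corners, 22 mm high. z points up along the spindle axis (30 degrees from vertical). The frame turns with the nut: x points at a corner, y is square to a flat (flats every 60 degrees). Fingertips have free room to 20 mm below this point along the axis.
- nut (a joint): Turn of the nut on its thread, rad, growing clockwise seen from above (tightening). It starts loose, at 0.1 to 0.9, and is hand-tight at its stop, 2.0. Light drag, 0.3 N m either way: the spanner, drawn off askew, can turn it back. Its travel along the thread is too small to matter.
- seat (a joint): Further turn of the nut after hand-tight, clockwise, rad: 0 at hand-tight, firm stop at 0.6. Takes 0.7 N m, stays where it is left. The nut's total turn is nut + seat. It moves only when the nut is at its hand-tight stop.
- cutter: Straight two-flute router bit standing out of the nut along its axis: shank 12 mm across, then fluted part 19 mm across; it ends 44 mm above the nut's middle. Brittle; not to be touched. Origin at the nut's middle, z along the axis.
- lock_pin (a point): End knob (12 mm) of the spindle's lock pin, already pushed in, standing out of the nose 44 mm from the axis on the uphill side, 29 mm below the nut's middle along the axis. Unit's axes. Leave it.
- duct_mouth (a point): Middle of the mouth (68 mm wide, facing the unit's -x) of the metal extraction duct behind the spindle; the duct runs 90 mm to +x, then down into the base. Its top is 216 mm above the bench. Unit's axes. Fixed.
- spanner: Larger open-ended spanner; it fits the nut. Origin on its underside at the jaw's centre (the nut's axis when on), z up. Jaw opens along +x: 31.5 mm between flat sides, closed 19.2 mm behind the origin; prongs reach 16 mm ahead, 61 mm over all. Fits with its x along a nut corner (60 degree steps). 9 mm thick; handle 22 mm wide, 55 to 186 mm behind the origin. 0.3 kg, balance 80 mm behind.
- spanner_grip (a point): Point in the middle of the handle's thickness, 100 mm behind the spanner's origin; same axes as the spanner. To be gripped across the 22 mm width. The jaw has 0.1 to 0.15 rad of play either way on the nut; ease the spanner back into that play before drawing it off.
- small_spanner: Smaller spanner of the same shape, 145 mm long, jaw 20 mm: too small for the nut. Origin at its jaw centre on the underside. Bystander.
- glue_tin: Tin 72 mm across, 85 mm high. Bystander.
- offcut: Dark hardwood offcut 140 x 50 x 22 mm lying on the bench. Bystander.
- mallet: Rubber mallet lying on the bench, about 270 mm long, head 56 mm across; origin under the head. Bystander.
Things that resemble listed ones, but are neither listed nor needed, are in the scene too. Leave any purple look-alike of the spanner alone.

How it is judged:
By the outcome, as a careful person would: the job done as asked, in the order asked, and still so for the second after the job is handed in, with the robot touching nothing.
It also fails if it takes over 72 s, if anything falls off the work surface, if the arm or the gripper's body presses on something with over 40 N, if the wrist force passes 120 N, or if a joint passes its speed limit or range.

## Working session

There is one attempt and no reset: what is moved stays moved. The work goes in short steps, Python scripts to look and compute and a tool call to move; the robot and the scene stay as the last step left them, time stands still between calls to the robot, and variables do not carry over. Pictures are saved under pics/ and viewed, at most 10 in all, crops included, and the job is handed in when it is done.

Besides the shell and the picture viewer there is one more tool, called by a JSON object that holds its "method" and its "body", one argument or row to a line. jog_arm: Moves the arm, as the interface text tells. Its arguments: {"type":"object","properties":{"commands":{"type":"array","items":{"type":"number"}},"force":{"type":"number"}},"required":["commands"]}

```bash
ls; mkdir -p pics
python3 - <<'E'
from cell import *
import cv2,numpy as np
for n in ("side","top"):
    im=get_image(n); cv2.imwrite(f"pics/{n}0.png",im[:,:,::-1]); c=calibration(n); print(n,c)
s=read_state(); print(s)
E
```

```text
pics
side {'vfov': 47.64067550948187, 'cx': 256.4703210202341, 'cy': 196.73097537610755, 'position': array([ 0.13555935, -0.97673247,  1.42156479]), 'attitude': array([[ 0.94744214, -0.24201071,  0.20924675],
       [-0.31985204, -0.73070158,  0.60313338],
       [ 0.00693219, -0.63836198, -0.76970509]])}
top {'vfov': 44.54621328307499, 'cx': 253.1954366081146, 'cy': 188.7596869158418, 'position': array([ 0.19035309, -0.00284102,  1.84043438]), 'attitude': array([[ 0.01874338, -0.98444293,  0.17470207],
       [-0.9998018 , -0.01962751, -0.00333424],
       [ 0.00671134, -0.17460495, -0.9846157 ]])}
{'time_s': 0.1, 'joints': array([-77.58925694,  29.90457423,  -2.07975055,  91.67077653,
         1.2143391 ,  58.50403843,  -6.46147464]), 'qd': array([ 0.00652101,  0.01353002,  0.03171041, -0.05350933,  0.06206802,
        0.0361691 ,  0.01226079]), 'joint_efforts': array([ 6.12417600e-03, -9.28498077e+01,  1.98547594e+00, -3.70527112e+01,
        1.83458102e-02,  5.46614770e-03, -6.15369430e-06]), 'eef_pos': array([0.17676968, 0.59916683, 0.23079467]), 'tool_rot': array([[-9.59147991e-01,  2.82904735e-01, -2.06239615e-04],
       [ 2.82904800e-01,  9.59147494e-01, -9.79417447e-04],
       [-7.92676243e-05, -9.97752453e-04, -9.99999499e-01]]), 'contact_force': array([-0.66363642,  0.19149979,  0.07070171]), 'wrist_torque': array([-0.00194572, -0.0056074 , -0.01011921]), 'finger_force': 0.0, 'finger_gap': 0.08521266902549993}
```

View pics/side0.png

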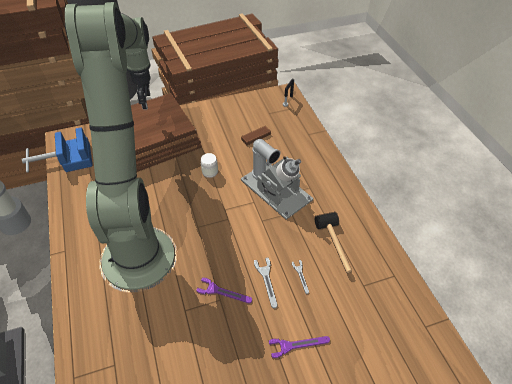

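View pics/top0.png

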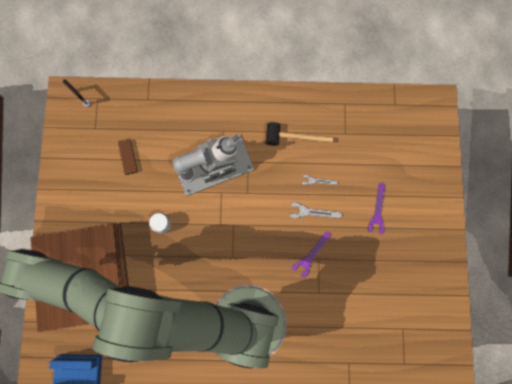

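```bash
cat > h.py <<'E'
import numpy as np,cv2
from scipy.spatial.transform import Rotation as Rn
from cell import *
np.set_printoptions(precision=4,suppress=True)
def ray(c,u,v):
    f=192/np.tan(np.radians(c["vfov"]/2)); d=np.array([(u-c["cx"])/f,(v-c["cy"])/f,1.])
    d=np.array(c["attitude"])@d; return np.array(c["position"]),d/np.linalg.norm(d)
def atz(c,u,v,z):
    p,d=ray(c,u,v); return p+d*(z-p[2])/d[2]
def proj(c,P):
    f=192/np.tan(np.radians(c["vfov"]/2)); q=(np.atleast_2d(P)-c["position"])@np.array(c["attitude"])
    return np.c_[c["cx"]+f*q[:,0]/q[:,2],c["cy"]+f*q[:,1]/q[:,2]]
def tri(l):
    A=0;b=0
    for c,u,v in l:
        p,d=ray(c,u,v); M=np.eye(3)-np.outer(d,d); A=A+M; b=b+M@p
    return np.linalg.solve(A,b)
def rel(R,p,Rt,pt):
    "tool pose now (R,p) -> target, as jog row"
    return np.r_[np.degrees(Rn.from_matrix(R.T@Rt).as_rotvec()),R.T@(pt-p)]
E
python3 - <<'E'
from h import *
a=cv2.imread("pics/side0.png");b=cv2.imread("pics/top0.png")
r=lambda im,x,y,w,h:cv2.resize(im[y:y+h,x:x+w],(400,300),interpolation=cv2.INTER_CUBIC)
m=np.vstack([np.hstack([r(a,230,135,100,75),r(b,165,130,100,75)]),np.hstack([r(a,235,245,100,75),r(b,265,165,100,75)])])
cv2.imwrite("pics/m1.png",m)
s=calibration("side");t=calibration("top")
print(atz(s,262,265,0),atz(s,274,304,0),atz(t,295,211,0),atz(t,340,215,0))
E
```

```text
[ 0.4351 -0.1851  0.    ] [ 0.4235 -0.3479  0.    ] [ 0.4308 -0.1761  0.    ] [ 0.4184 -0.3541  0.    ]
```

View pics/m1.png

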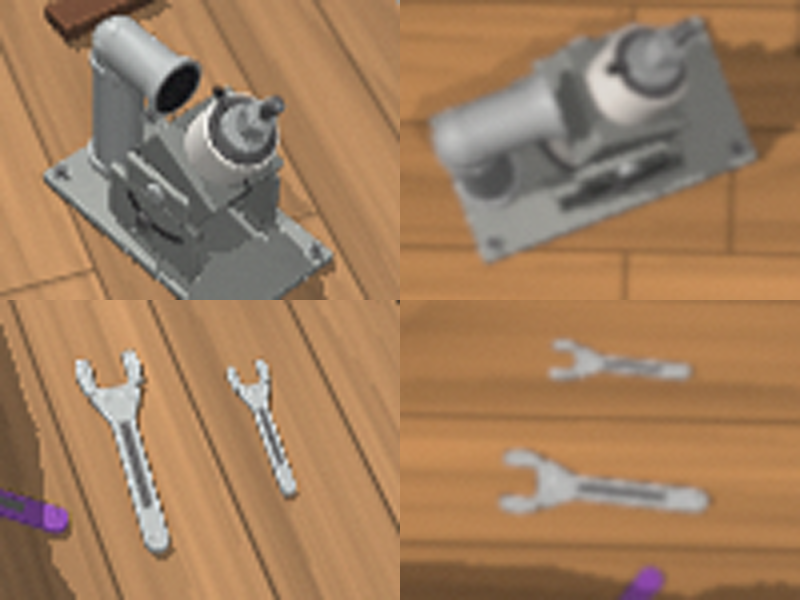

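Run:
```python
from h import *
s=calibration("side");t=calibration("top")
A,B,C=[atz(t,*q,0.012) for q in ((187.5,195.5),(254.25,168.75),(240.75,133.75))]
print("top",A,B,C,np.linalg.norm(A-B),np.linalg.norm(B-C))
D,E=[atz(s,*q,0.012) for q in ((241.25,180),(313,201.2))]
print("side",D,E)
mid=(A+C)/2; ux=(A-B)/np.linalg.norm(A-B); yaw=np.degrees(np.arctan2(ux[1],ux[0])); print("mid",mid,"yaw",yaw,"origin",mid-0.04*ux)
uu=D-E
N=tri([(s,292.5,167),(t,228,145.5)]); print("nut",N, "rel",(N-mid)@ux)
print("cutter tip",tri([(s,230+277/4,135+103/4),(t,165+693/4,130+27/4)]))
# spanner: prong tips and handle end
for nm,q,z in (("s",[(82,368),(132,355),(157,545)],.009),("t",[(512,455),(507,507),(705,500)],.009)):
    c,ox,oy,mx,my=(s,235,245,0,300) if nm=="s" else (t,265,165,400,300)
    P=[atz(c,ox+(u-mx)/4,oy+(v-my)/4,z) for u,v in q]; print(P, np.linalg.norm((P[0]+P[1])/2-P[2]))
print(calibration("wrist")); st=read_state();c=calibration("wrist")
R=st["tool_rot"];print("cam in tool",R.T@(c["position"]-st["eef_pos"]),R.T@c["attitude"])
```

```text
top [0.4826 0.2498 0.012 ] [ 0.596  -0.0117  0.012 ] [0.7397 0.0455 0.012 ] 0.2849973698459923 0.15472977935799126
side [0.4862 0.2381 0.012 ] [0.7353 0.0305 0.012 ]
mid [0.6111 0.1476 0.012 ] yaw 113.44175986202599 origin [0.6271 0.1109 0.012 ]
nut [0.6458 0.0852 0.1918] rel -0.07110709503696223
cutter tip [ 0.5387 -0.2357  0.5858]
[array([ 0.4143, -0.1702,  0.009 ]), array([ 0.4636, -0.1717,  0.009 ]), array([ 0.4196, -0.3601,  0.009 ])] 0.19015679673129415
[array([ 0.4583, -0.1673,  0.009 ]), array([ 0.4067, -0.1626,  0.009 ]), array([ 0.4174, -0.3573,  0.009 ])] 0.1930112588818724
{'vfov': 66.05226391370223, 'cx': 248.76819445759375, 'cy': 190.5482003061945, 'position': array([0.1071, 0.6189, 0.3728]), 'attitude': array([[ 0.2831,  0.9189,  0.2749],
       [ 0.9591, -0.271 , -0.0819],
       [-0.0008,  0.2868, -0.958 ]])}
cam in tool [ 0.0724 -0.0009 -0.142 ] [[-0.0002 -0.958  -0.2868]
 [ 1.     -0.0002  0.0002]
 [-0.0002 -0.2868  0.958 ]]
```

```bash
cat >> h.py <<'E'
yaw=np.radians(113.44); ux=np.array([np.cos(yaw),np.sin(yaw),0]); uy=np.array([-ux[1],ux[0],0]); ez=np.array([0,0,1.])
a=-.5*ux+.8660254*ez; xt0=.8660254*ux+.5*ez
def tool(phi=0):
    "tool pointing down the spindle axis, turned by phi deg about tool z from x uphill"
    R=np.c_[xt0,np.cross(-a,xt0),-a]; return R@Rn.from_euler("z",phi,degrees=True).as_matrix()
def go(Rt,pt):
    s=read_state(); return rel(s["tool_rot"],s["eef_pos"],Rt,pt)
E
python3 - <<'E'
from h import *
N=np.array([.646,.085,.224])
print(go(tool(),N+.1*a), go(tool(),np.array([.5,.3,.45])))
E
```

```text
[-13.1657  28.0739  48.9339  -0.6276  -0.3989  -0.0794] [-13.1657  28.0739  48.9339  -0.3947  -0.1957  -0.219 ]
```

{"method": "jog_arm", "body": {
  "commands": [0, 0, 0, 0, 0, -0.06, 1, 0, 0, 0, -0.02, 0, -0.12, 1, -3, 6, 11, -0.08, -0.03, -0.15, 1, -5, 11, 20, -0.14, -0.06, -0.17, 1, -7, 16, 28, -0.2, -0.08, -0.19, 1, -9, 20, 35, -0.26, -0.12, -0.2, 1, -11, 24, 42, -0.32, -0.15, -0.21, 1, -13, 28, 49, -0.38, -0.19, -0.22, 1, -13, 28, 49, -0.44, -0.24, -0.2, 1, -13, 28, 49, -0.49, -0.28, -0.18, 1]
}}

```text
time_s: 1.35
eef_pos: [0.5302, 0.2436, 0.4251]
tool_rot: [[-0.344, 0.918, -0.199], [0.796, 0.397, 0.458], [0.499, -0.001, -0.867]]
contact_force: [1.0, 1.8, -0.1]
finger_gap: 0.0855
finger_force: 0.0
```

Run:
```python
from h import *
N=np.array([.646,.085,.224]); s=read_state(); print(s["joints"],s["eef_pos"],s["time_s"])
print(go(tool(),N+.1*a))
```

```text
[-25.5415  21.7939  15.9101  83.7144 -35.1055  84.2457  19.4848] [0.5302 0.2436 0.4251] 1.35
[-0.0224  0.0768 -0.058  -0.2664  0.0434 -0.0213]
```

{"method": "jog_arm", "body": {
  "commands": [0, 0, 0, -0.06, 0.01, -0.02, 1, 0, 0, 0, -0.12, 0.02, -0.03, 1, 0, 0, 0, -0.17, 0.03, -0.03, 1, 0, 0, 0, -0.22, 0.04, -0.03, 1, 0, 0, 0, -0.266, 0.043, -0.025, 1, 0, 0, 0, -0.266, 0.043, -0.021, 1, 0, 0, 0, -0.266, 0.043, -0.021, 1]
}}

```text
time_s: 2.22
eef_pos: [0.6641, 0.0419, 0.3103]
tool_rot: [[-0.344, 0.918, -0.2], [0.795, 0.398, 0.457], [0.499, -0.002, -0.866]]
contact_force: [0.2, -0.4, 0.9]
finger_gap: 0.085
finger_force: 0.0
```

Run:
```python
from h import *
s=read_state(); print(s["joints"],s["eef_pos"],s["time_s"])
im=get_image("wrist"); c=calibration("wrist"); im=np.ascontiguousarray(im[:,:,::-1]); cv2.imwrite("pics/w1raw.png",im)
print(proj(c,[[.646,.085,.224]]))
cv2.imwrite("pics/w1.png",cv2.resize(im[50:350,80:480],(800,600),interpolation=cv2.INTER_CUBIC)); np.save("w1.npy",c,allow_pickle=True)
```

```text
[ -5.8032  40.7138  18.3175  69.8984 -36.3273  89.9944  39.7425] [0.6641 0.0419 0.3103] 2.225
[[249.4544 193.5625]]
```

View pics/w1.png

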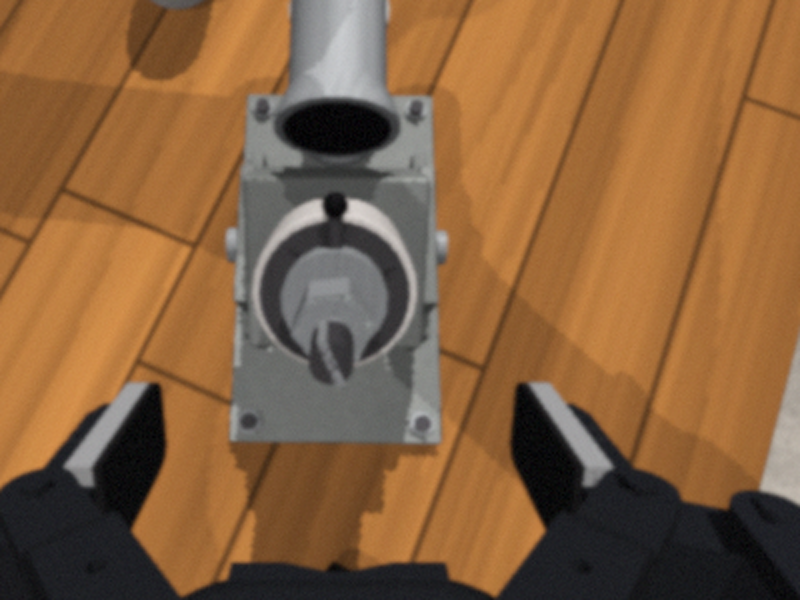

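Run:
```python
from h import *
c=np.load("w1.npy",allow_pickle=True).item(); im=cv2.imread("pics/w1raw.png")
# plate corners (top face z=.012), view->raw
V=lambda x,y:(80+x/2,50+y/2)
P=[atz(c,*V(*q),.012) for q in ((248,97),(433,97),(440,442),(231,441))]
for p in P: print(p)
print("w",np.linalg.norm(P[0]-P[1]),np.linalg.norm(P[2]-P[3]),"l",np.linalg.norm((P[0]+P[1]-P[2]-P[3])/2))
d=(P[0]+P[1]-P[2]-P[3]);print("yaw",np.degrees(np.arctan2(d[1],d[0])), np.degrees(np.arctan2(*(P[1]-P[0])[1::-1])))
pin=atz(c,*V(335,205),.2209); N=pin+.029*a-.044*xt0; print("N from pin",N)
def circ(N,r,h): 
    t=np.linspace(0,2*np.pi,60); return proj(c,N+h*a+r*(np.outer(np.cos(t),xt0)+np.outer(np.sin(t),uy)))
x0,y0,k=196,140,6
crop=cv2.resize(im[y0:y0+110,x0:x0+66],None,fx=k,fy=k*600/660*1.0,interpolation=cv2.INTER_CUBIC)
crop=cv2.convertScaleAbs(crop,alpha=1.6,beta=-60)
ov=crop.copy()
for r,h,col in ((.04,-.035,(0,0,255)),(.025,-.023,(0,255,0)),(.0095,.044,(255,0,0)),(.006,.011,(0,255,255))):
    q=(circ(N,r,h)-[x0,y0])*[k,k*600/660]; cv2.polylines(ov,[q.astype(np.int32)],True,col,1)
m=np.hstack([crop,ov]); print(m.shape); cv2.imwrite("pics/c1.png",m)
```

```text
[0.4887 0.2516 0.012 ]
[0.6348 0.3149 0.012 ]
[0.7439 0.0498 0.012 ]
[ 0.6    -0.0119  0.012 ]
w 0.15921517198988633 0.15663762705694753 l 0.28631695420333175
yaw 112.64097058549994 23.40631600294776
N from pin [0.6501 0.0713 0.224 ]
(600, 792, 3)
```

View pics/c1.png

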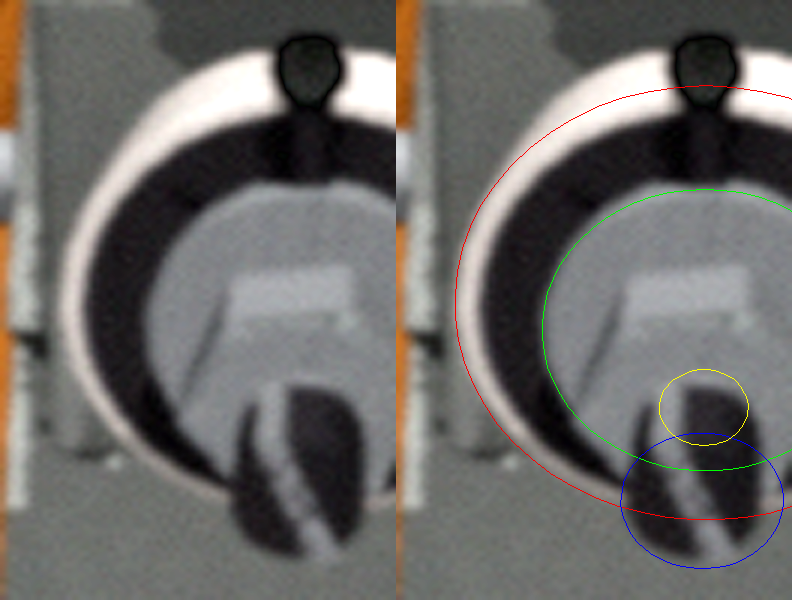

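Run:
```python
from h import *
from scipy.optimize import least_squares
c=np.load("w1.npy",allow_pickle=True).item(); R=tool(); yt=R[:,1]; rc=.0346/2
obs=np.array([[234,197.4],[255.2,196.8],[235.2,189.1],[254.3,188.6],[226,213.3]])
def pts(N,phi):
    C=lambda k,h:N+h*a+rc*(np.cos(phi+k)*xt0+np.sin(phi+k)*yt); s=np.pi/6
    return np.array([C(-s,.011),C(s,.011),C(-s,-.011),C(s,-.011),C(-3*s,.011)])
def f(v): return (proj(c,pts(np.array([v[0],v[1],.224]),v[2]))-obs).ravel()
r=least_squares(f,[.65,.072,0]); print(r.x[:2],np.degrees(r.x[2])); print(r.fun.reshape(-1,2))
f2=lambda p:(proj(c,pts(np.array([.6497,.0722,.224]),p[0]))-obs).ravel()
r=least_squares(f2,[0]); print(np.degrees(r.x)); print(r.fun.reshape(-1,2))
```

```text
[0.6486 0.0712] -2.124359884378792
[[ 0.0477 -0.5364]
 [ 0.6046 -0.7047]
 [ 0.099  -0.0709]
 [ 0.9637 -0.2823]
 [-1.6599  1.5322]]
[-5.771]
[[ 0.6297 -0.3584]
 [ 1.0752 -1.8424]
 [ 0.6317  0.1011]
 [ 1.3954 -1.3274]
 [ 0.1558  2.2427]]
```

```bash
sed -i 's/113.44/113.1/' h.py; echo 'N=np.array([.649,.0715,.224])' >> h.py
python3 - <<'E'
from h import *
print(go(tool(-94),N+.08*a)); print(go(tool(-94),N-.017*a))
E
```

```text
[ -0.2384  -0.1464 -93.7109  -0.015   -0.0024   0.0118]
[ -0.2384  -0.1464 -93.7109  -0.0149  -0.002    0.1088]
```

{"method": "jog_arm", "body": {
  "commands": [0, 0, -10, -0.005, 0, 0, 0.7, 0, 0, -20, -0.01, -0.002, 0, 0.7, 0, 0, -30, -0.015, -0.002, 0, 0.7, 0, 0, -40, -0.015, -0.002, 0, 0.7, 0, 0, -50, -0.015, -0.002, 0, 0.7, 0, 0, -60, -0.015, -0.002, 0, 0.7, 0, 0, -70, -0.015, -0.002, 0, 0.7, 0, 0, -80, -0.015, -0.002, 0.01, 0.7, 0, 0, -90, -0.015, -0.002, 0.012, 0.7, 0, 0, -93.7, -0.015, -0.002, 0.012, 0.7]
}}

```text
time_s: 3.52
eef_pos: [0.665, 0.0352, 0.2938]
tool_rot: [[-0.891, -0.408, -0.199], [-0.452, 0.766, 0.457], [-0.034, 0.497, -0.867]]
contact_force: [-0.2, -1.3, 0.3]
finger_gap: 0.0597
finger_force: 0.0
```

Run:
```python
from h import *
print(go(tool(-94),N-.017*a)); s=read_state(); print(s["joints"],s["wrist_torque"])
im=get_image("wrist"); c=calibration("wrist"); im=np.ascontiguousarray(im[:,:,::-1]); cv2.imwrite("pics/w2raw.png",im); np.save("w2.npy",c,allow_pickle=True)
u,v=proj(c,N)[0]; print(u,v); x0,y0=int(u)-66,int(v)-50
ov=im.copy(); R=tool()
cr=lambda q:cv2.convertScaleAbs(cv2.resize(q[y0:y0+100,x0:x0+133],(800,600),interpolation=cv2.INTER_CUBIC),alpha=1.5,beta=-50)
o=cr(im)
for h,col in ((.011,(0,255,0)),(-.011,(0,0,255))):
    t=np.radians(-4+30+60*np.arange(6)); q=proj(c,N+h*a+.0173*(np.outer(np.cos(t),R[:,0])+np.outer(np.sin(t),R[:,1])))
    cv2.polylines(o,[((q-[x0,y0])*6.0).astype(np.int32)],True,col,1)
cv2.imwrite("pics/c2.png",o)
```

```text
[-0.0936 -0.2229  0.2654  0.0001 -0.0003  0.0973]
[  5.9732  40.2645  -3.0493  69.9539 -24.5172  84.8088 126.3395] [-0.4535 -0.218   0.0175]
250.12657698755007 197.95859687854417
```

View pics/c2.png

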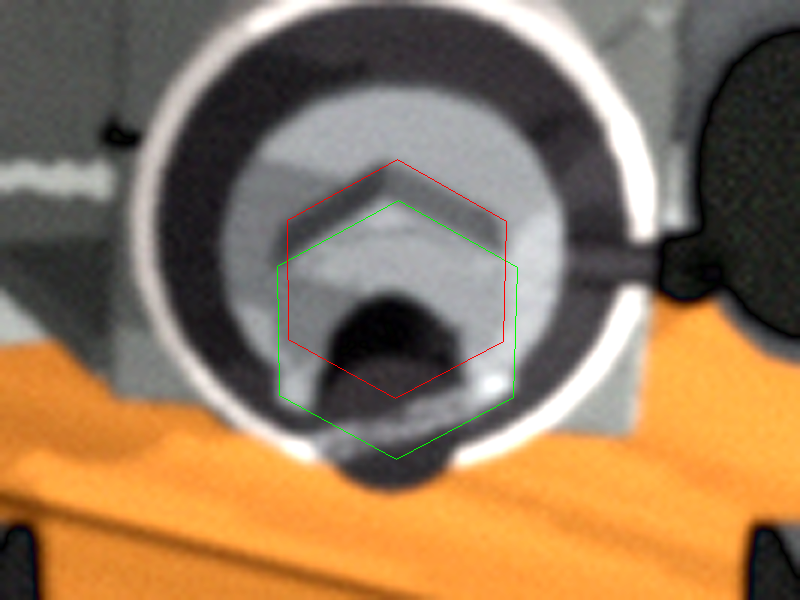

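{"method": "jog_arm", "body": {
  "commands": [0, 0, -2, 0, 0, 0.02, 0.55, 0, 0, -2, 0, 0, 0.04, 0.52, 0, 0, -2, 0, 0, 0.06, 0.52, 0, 0, -2, 0, 0, 0.08, 0.52, 0, 0, -2, 0, 0, 0.097, 0.52, 0, 0, -2, 0, 0, 0.097, 0, 0, 0, -2, 0, 0, 0.097, 0, 0, 0, -2, 0, 0, 0.097, 0, 0, 0, -2, 0, 0, 0.097, 0],
  "force": 22
}}

```text
time_s: 4.7
eef_pos: [0.6449, 0.0798, 0.2084]
tool_rot: [[-0.878, -0.433, -0.202], [-0.476, 0.751, 0.458], [-0.046, 0.498, -0.866]]
contact_force: [-3.4, 9.3, -12.9]
finger_gap: 0.0297
finger_force: 24.3
```

Run:
```python
from h import *
s=read_state(); print(s["eef_pos"],s["contact_force"],s["finger_gap"],s["finger_force"],"T about tool z",s["wrist_torque"]@s["tool_rot"][:,2],s["wrist_torque"])
print(go(tool(-94),N-.017*a))
```

```text
[0.6449 0.0798 0.2084] [ -3.3649   9.2843 -12.8567] 0.02973498516932527 24.253589333966374 T about tool z -0.2311368317496774 [ 0.1618 -0.0116  0.2231]
[ 0.0649 -0.3698  1.9698 -0.0005 -0.0002 -0.0011]
```

{"method": "jog_arm", "body": {
  "commands": [0, 0, 9, 0, 0, 0, 0, 0, 0, 18, 0, 0, 0, 0, 0, 0, 27, 0, 0, 0, 0, 0, 0, 36, 0, 0, 0, 0, 0, 0, 45, 0, 0, 0, 0, 0, 0, 54, 0, 0, 0, 0, 0, 0, 60, 0, 0, 0, 0, 0, 0, 60, 0, 0, 0, 0]
}}

```text
time_s: 5.7
eef_pos: [0.6449, 0.0799, 0.2084]
tool_rot: [[-0.813, 0.545, -0.202], [0.414, 0.787, 0.458], [0.409, 0.289, -0.866]]
contact_force: [-5.0, 8.7, -11.8]
finger_gap: 0.0296
finger_force: 22.9
```

```bash
cat > t.py <<'E'
from h import *
s=read_state(); R=tool().T@s["tool_rot"]
print("phi",np.degrees(np.arctan2(R[1,0],R[0,0])),"T",s["wrist_torque"]@s["tool_rot"][:,2],"F",s["contact_force"]@s["tool_rot"],"gap",s["finger_gap"],s["finger_force"],"t",s["time_s"],"j7",s["joints"][6],"d",(s["eef_pos"]-N)@tool())
E
python3 t.py
```

```text
phi -35.864990078669116 T 0.17301904497550086 F [ 2.8071  0.6889 15.2143] gap 0.02962646252825985 22.90426050312817 t 5.7 j7 76.21083940308007 d [ 0.0002 -0.0004  0.0182]
```

{"method": "jog_arm", "body": {
  "commands": [0, 0, 4, 0, 0, 0, 0, 0, 0, 6, 0, 0, 0, 0]
}}

```text
time_s: 5.95
eef_pos: [0.6449, 0.0799, 0.2084]
tool_rot: [[-0.752, 0.627, -0.202], [0.493, 0.739, 0.458], [0.437, 0.245, -0.866]]
contact_force: [-5.3, 9.0, -11.0]
finger_gap: 0.0298
finger_force: 25.5
```

```bash
python3 t.py
```

```text
phi -29.88289794594448 T -0.3379465664552594 F [ 3.5868  0.6349 14.7209] gap 0.029792821186027343 25.468514319509268 t 5.95 j7 70.86716744657515 d [ 0.0003 -0.0004  0.0181]
```

```bash
cat > tn.py <<'E'
from h import *
import sys
T=[]
for i in range(int(sys.argv[1])):
    s=read_state(); T.append(s["wrist_torque"]@s["tool_rot"][:,2]); get_image("top")
print("T",np.array(T),np.mean(T)); exec(open("t.py").read())
E
python3 tn.py 5
```

```text
T [-0.3379 -0.2381 -0.0788 -0.0977 -0.0904] -0.1685976080740985
phi -29.96860448575168 T -0.11256077486207441 F [ 3.9931  0.909  15.9072] gap 0.02984580029799134 23.956674579530954 t 6.2 j7 70.94640681878417 d [ 0.0003 -0.0004  0.0182]
```

{"method": "jog_arm", "body": {
  "commands": [0, 0, 4, 0, 0, 0, 0, 0, 0, 6, 0, 0, 0, 0]
}}

```text
time_s: 6.45
eef_pos: [0.645, 0.0799, 0.2084]
tool_rot: [[-0.682, 0.702, -0.202], [0.568, 0.684, 0.458], [0.46, 0.198, -0.866]]
contact_force: [-5.7, 8.9, -12.0]
finger_gap: 0.0296
finger_force: 25.5
```

```bash
python3 tn.py 4
```

```text
T [-0.3397 -0.2948 -0.1123 -0.0266] -0.19334635951789575
phi -23.9648114820473 T -0.04197710287224948 F [ 3.5606  0.2581 14.9668] gap 0.029506933571249387 23.98318667896092 t 6.65 j7 65.58454357944106 d [ 0.0003 -0.0004  0.0181]
```

{"method": "jog_arm", "body": {
  "commands": [0, 0, 2, 0, 0, 0, 0, 0, 0, 4, 0, 0, 0, 0],
  "force": 20
}}

```text
time_s: 6.9
eef_pos: [0.645, 0.0799, 0.2084]
tool_rot: [[-0.632, 0.748, -0.202], [0.614, 0.643, 0.458], [0.473, 0.165, -0.866]]
contact_force: [-5.4, 8.7, -12.2]
finger_gap: 0.0298
finger_force: 25.4
```

```bash
python3 tn.py 1
```

```text
T [-0.3173] -0.31732333601478413
phi -19.806127900389058 T -0.24271797648348356 F [ 3.3363 -0.6784 15.1875] gap 0.029686122573985525 25.200512940064073 t 6.95 j7 61.859345575626655 d [ 0.0003 -0.0004  0.0181]
```

{"method": "jog_arm", "body": {
  "commands": [0, 0, 2, 0, 0, 0, 0, 0, 0, 4, 0, 0, 0, 0]
}}

```text
time_s: 7.2
eef_pos: [0.645, 0.0799, 0.2084]
tool_rot: [[-0.579, 0.79, -0.202], [0.657, 0.598, 0.458], [0.483, 0.132, -0.866]]
contact_force: [-5.9, 8.7, -12.6]
finger_gap: 0.0292
finger_force: 25.5
```

```bash
python3 tn.py 1
```

```text
T [-0.327] -0.32704313530690887
phi -15.805331148617467 T -0.2761049415105057 F [ 3.5959 -0.6648 15.5496] gap 0.029473746118453818 25.209508566185832 t 7.25 j7 58.28131333327025 d [ 0.0003 -0.0004  0.0181]
```

{"method": "jog_arm", "body": {
  "commands": [0, 0, 2, 0, 0, 0, 0, 0, 0, 4, 0, 0, 0, 0]
}}

```text
time_s: 7.5
eef_pos: [0.645, 0.0799, 0.2084]
tool_rot: [[-0.522, 0.829, -0.202], [0.697, 0.551, 0.458], [0.491, 0.098, -0.866]]
contact_force: [-4.7, 8.4, -12.8]
finger_gap: 0.0296
finger_force: 25.5
```

```bash
python3 tn.py 1
```

```text
T [-0.279] -0.27899168780898514
phi -11.806940470519317 T -0.2790305749386676 F [ 3.2289 -0.9165 14.3459] gap 0.029692460190667264 25.213521486148238 t 7.55 j7 54.69885396419403 d [ 0.0003 -0.0004  0.0182]
```

{"method": "jog_arm", "body": {
  "commands": [0, 0, 2, 0, 0, 0, 0, 0, 0, 3, 0, 0, 0, 0]
}}

```text
time_s: 7.8
eef_pos: [0.6449, 0.0799, 0.2084]
tool_rot: [[-0.478, 0.855, -0.202], [0.725, 0.514, 0.458], [0.496, 0.072, -0.866]]
contact_force: [-5.7, 9.1, -12.6]
finger_gap: 0.0293
finger_force: 25.5
```

```bash
python3 tn.py 1
```

```text
T [-0.3146] -0.31459365183005283
phi -8.891038701185874 T -0.22367774002361931 F [ 2.6442 -0.1106 14.9916] gap 0.02949154641049567 25.311387050896883 t 7.85 j7 52.08746721614667 d [ 0.0003 -0.0004  0.0182]
```

{"method": "jog_arm", "body": {
  "commands": [0, 0, 2, 0, 0, 0, 0, 0, 0, 4, 0, 0, 0, 0]
}}

```text
time_s: 8.1
eef_pos: [0.645, 0.0799, 0.2085]
tool_rot: [[-0.417, 0.886, -0.202], [0.759, 0.462, 0.458], [0.499, 0.037, -0.866]]
contact_force: [-5.0, 9.8, -12.4]
finger_gap: 0.0298
finger_force: 25.5
```

```bash
python3 tn.py 1
```

```text
T [-0.3113] -0.31131338818729704
phi -4.8043016286474485 T -0.2601108532791806 F [ 3.56   -0.6542 14.1637] gap 0.02961067877056549 25.218881657347083 t 8.15 j7 48.4263062437627 d [ 0.0003 -0.0004  0.0182]
```

{"method": "jog_arm", "body": {
  "commands": [0, 0, 2, 0, 0, 0, 0, 0, 0, 3, 0, 0, 0, 0]
}}

```text
time_s: 8.4
eef_pos: [0.645, 0.0799, 0.2084]
tool_rot: [[-0.371, 0.906, -0.202], [0.782, 0.422, 0.458], [0.501, 0.011, -0.866]]
contact_force: [-5.6, 9.6, -12.2]
finger_gap: 0.0298
finger_force: 28.2
```

```bash
python3 tn.py 1
```

```text
T [-0.6972] -0.6971864240647776
phi -1.9107011951531547 T -0.6546640009008595 F [ 2.6975 -1.8162 15.4703] gap 0.029351750585221745 27.79281349852681 t 8.45 j7 45.82398923899216 d [ 0.0003 -0.0004  0.0181]
```

{"method": "jog_arm", "body": {
  "commands": [0, 0, 0, 0, 0, 0, 0.55, 0, 0, 0, 0, 0, 0, 0.6, 0, 0, 0, 0, 0, -0.03, 0.6, 0, 0, 0, 0, 0, -0.08, 0.8, 0, 0, 0, 0, 0, -0.12, 1, 0, 0, 0, 0, 0, -0.12, 1]
}}

```text
time_s: 9.2
eef_pos: [0.671, 0.0213, 0.3154]
tool_rot: [[-0.371, 0.908, -0.194], [0.785, 0.419, 0.456], [0.496, 0.017, -0.868]]
contact_force: [-1.2, -0.3, -0.5]
finger_gap: 0.0854
finger_force: 0.0
```

```bash
cat >> h.py <<'E'
def down(az):
    x=np.array([np.cos(np.radians(az)),np.sin(np.radians(az)),0]); z=-ez; return np.c_[x,np.cross(z,x),z]
E
python3 - <<'E'
from h import *
import time
exec(open("t.py").read())
im=get_image("wrist"); c=calibration("wrist"); cv2.imwrite("pics/w3raw.png",im[:,:,::-1]); np.save("w3.npy",c,allow_pickle=True)
print(go(down(85),np.array([.428,-.26,.17])))
E
```

```text
phi -1.9210000257252875 T 0.013797724827504956 F [-0.0388 -1.2321  0.5334] gap 0.0854111109708251 0.0 t 9.2 j7 42.55532441149922 d [-0.0018  0.0005 -0.1066]
[ -6.9383 -29.3651  29.3593  -0.2032  -0.3406   0.0432]
```

{"method": "jog_arm", "body": {
  "commands": [0, -2, 2, -0.02, -0.035, -0.02, 1, -1, -6, 6, -0.04, -0.07, -0.02, 1, -2, -10, 10, -0.07, -0.11, -0.01, 1, -3, -15, 15, -0.1, -0.16, 0, 1, -4, -19, 19, -0.13, -0.21, 0.01, 1, -5, -23, 23, -0.16, -0.26, 0.02, 1, -6, -26, 26, -0.185, -0.31, 0.035, 1, -7, -29.4, 29.4, -0.203, -0.34, 0.043, 1, -7, -29.4, 29.4, -0.203, -0.34, 0.043, 1, -7, -29.4, 29.4, -0.203, -0.34, 0.043, 1]
}}

```text
time_s: 10.5
eef_pos: [0.4286, -0.2582, 0.1696]
tool_rot: [[0.085, 0.996, -0.001], [0.996, -0.085, 0.001], [0.001, -0.001, -1.0]]
contact_force: [0.4, 0.1, 0.3]
finger_gap: 0.0853
finger_force: 0.0
```

Run:
```python
from h import *
s=read_state(); print(s["joints"],s["eef_pos"])
im=get_image("wrist"); c=calibration("wrist"); im=np.ascontiguousarray(im[:,:,::-1]); cv2.imwrite("pics/w4.png",im); np.save("w4.npy",c,allow_pickle=True)
a3=cv2.imread("pics/w3raw.png")[110:290,180:330]
m=np.hstack([im,np.zeros((384,0,3),np.uint8)]); b=cv2.resize(a3,(288,346),interpolation=cv2.INTER_CUBIC); b=cv2.copyMakeBorder(b,0,38,0,0,cv2.BORDER_CONSTANT)
cv2.imwrite("pics/m4.png",np.hstack([im,b]))
```

```text
[ -2.8123  28.0809  36.6265 114.9535 -23.6379  44.4649  42.9374] [ 0.4286 -0.2582  0.1696]
```

View pics/m4.png

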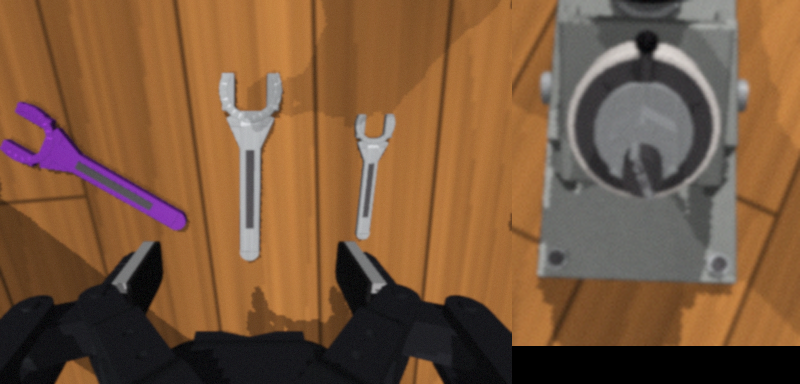

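Run:
```python
from h import *
c=np.load("w4.npy",allow_pickle=True).item()
for n,z,q in (("tips",.009,((228,73),(276,73))),("outer",.0045,((220,95),(283,95))),("handle r160",.009,((241,160),(260,160))),("handle r230",.009,((240,230),(260,230))),("end",.009,((250,259),))):
    P=[atz(c,*p,z) for p in q]; print(n,np.mean(P,0),np.linalg.norm(P[0]-P[-1]))
m=(atz(c,250.5,160,.009)); e=atz(c,250,259,.009); t=atz(c,252,73,.009)
d=t-e; print("az",np.degrees(np.arctan2(d[1],d[0])),np.linalg.norm(d))
u=d/np.linalg.norm(d); O=t-.016*u; G=(t-.116*u+e+.086*u)/2; print("O",O,"G",G)
print(go(down(np.degrees(np.arctan2(d[1],d[0]))),np.array([G[0],G[1],.001])))
```

```text
tips [ 0.4406 -0.1601  0.009 ] 0.04589219456276044
outer [ 0.4385 -0.1799  0.0045] 0.06237121292292662
handle r160 [ 0.4322 -0.2439  0.009 ] 0.019718932120203224
handle r230 [ 0.425  -0.3226  0.009 ] 0.02229010026398931
end [ 0.422  -0.3587  0.009 ] 0.0
az 84.6338740386644 0.199465242829936
O [ 0.4391 -0.1761  0.009 ] G [ 0.4299 -0.2744  0.009 ]
[-0.0601 -0.0247  0.4934 -0.016   0.0025  0.1688]
```

{"method": "jog_arm", "body": {
  "commands": [0, 0, 0.5, -0.016, 0.0025, 0.04, 0.6, 0, 0, 0.5, -0.016, 0.0025, 0.08, 0.5, 0, 0, 0.5, -0.016, 0.0025, 0.12, 0.5, 0, 0, 0.5, -0.016, 0.0025, 0.15, 0.5, 0, 0, 0.5, -0.016, 0.0025, 0.165, 0.5, 0, 0, 0.5, -0.016, 0.0025, 0.168, 0.5, 0, 0, 0.5, -0.016, 0.0025, 0.168, 0, 0, 0, 0.5, -0.016, 0.0025, 0.168, 0, 0, 0, 0.5, -0.016, 0.0025, 0.168, 0],
  "force": 60
}}

```text
time_s: 11.68
eef_pos: [0.4295, -0.2753, 0.0028]
tool_rot: [[0.095, 0.995, 0.0], [0.995, -0.095, -0.001], [-0.001, 0.0, -1.0]]
contact_force: [-1.5, 0.3, 8.9]
finger_gap: 0.0198
finger_force: 59.3
```

{"method": "jog_arm", "body": {
  "commands": [0, 0, 0, 0, 0, 0, 0, 0, 0, 0, 0, 0, -0.02, 0, 0, 0, 0, 0, 0, -0.06, 0, 0, 0, 0, 0, 0, -0.1, 0],
  "force": 100
}}

```text
time_s: 12.18
eef_pos: [0.4291, -0.275, 0.1034]
tool_rot: [[0.096, 0.995, -0.001], [0.995, -0.096, -0.0], [-0.0, -0.001, -1.0]]
contact_force: [1.1, 0.2, -2.9]
finger_gap: 0.0183
finger_force: 99.1
```

Run:
```python
from h import *
exec(open("t.py").read()); print(s["eef_pos"])
im=get_image("wrist"); c=calibration("wrist"); cv2.imwrite("pics/w5.png",im[:,:,::-1]); np.save("w5.npy",c,allow_pickle=True)
sd=get_image("side")[:,:,::-1]; cs=calibration("side"); u,v=proj(cs,s["eef_pos"])[0].astype(int)
b=cv2.resize(sd[v-48:v+48,u-36:u+36],(288,384),interpolation=cv2.INTER_CUBIC)
cv2.imwrite("pics/m5.png",np.hstack([im[:,:,::-1],b]))
```

```text
phi 32.17625744109863 T 0.011215559598350173 F [0.3482 1.0487 2.8802] gap 0.018324405752583876 99.12786483764648 t 12.175 j7 49.036270515246095 d [-0.2616 -0.3382 -0.0117]
[ 0.4291 -0.275   0.1034]
```

View pics/m5.png

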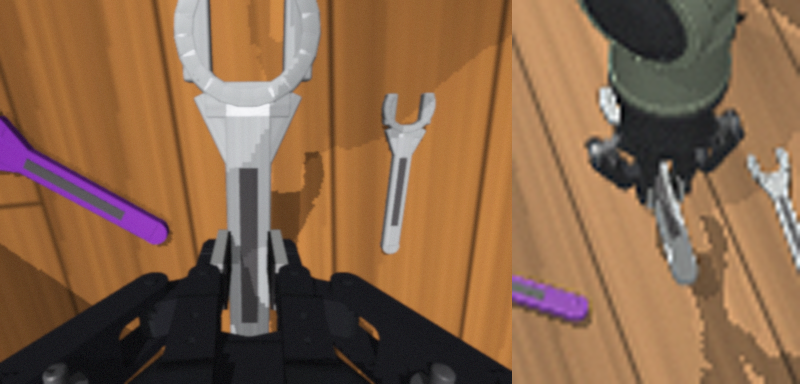

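Run:
```python
from h import *
c=np.load("w5.npy",allow_pickle=True).item(); s=read_state(); R=s["tool_rot"];p=s["eef_pos"]
W=lambda *q:proj(c,p+R@np.array(q))[0]
for z in (-.0062,.003): print(z,"outer",W(.1,.0305,z),W(.1,-.0305,z),"back of jaw",W(.1-.0192,0,z),"handle r170",W(.05,.011,z),W(.05,-.011,z),"55 behind",W(.045,.011,z))
print("end",W(-.086,0,0))
# route
Gs=lambda h,off,ph: N+tool(ph)@np.array([-.1+off,0,0])+h*a
for ph,off,h in ((55,-.06,.03),(55,-.06,-.002),(55,0,-.002)): print(go(tool(ph),Gs(h,off,ph)),Gs(h,off,ph))
```

```text
-0.0062 outer [320.4904  31.8394] [175.1647  32.046 ] back of jaw [247.8893  80.6452] handle r170 [271.5049 150.6487] [224.5284 150.689 ] 55 behind [271.2825 161.182 ]
0.003 outer [315.7523  36.5028] [180.0717  36.6927] back of jaw [247.9679  82.0112] handle r170 [270.1641 147.7392] [226.0014 147.7777] 55 behind [269.9678 157.6758]
end [248.4391 367.5316]
[20.4197 22.6064 25.8475  0.2208  0.1146 -0.0986] [ 0.5655 -0.0668  0.2041]
[20.4197 22.6064 25.8475  0.2349  0.1069 -0.0709] [ 0.5592 -0.0521  0.1764]
[20.4197 22.6064 25.8475  0.2846  0.1358 -0.0881] [ 0.5927 -0.0054  0.1936]
```

```bash
cat >> h.py <<'E'
Gs=lambda h,off,ph: N+tool(ph)@np.array([-.1+off,0,0])+h*a
E
python3 - <<'E'
from h import *
for ph,off,h in ((58,-.08,.03),(58,-.07,-.001)): print(go(tool(ph),Gs(h,off,ph)),Gs(h,off,ph))
E
```

```text
[21.0486 22.1105 28.7761  0.2078  0.0972 -0.0968] [ 0.5469 -0.0782  0.2023]
[21.0486 22.1105 28.7761  0.2295  0.0949 -0.0727] [ 0.5468 -0.0564  0.1781]
```

{"method": "jog_arm", "body": {
  "commands": [0, 0, 0, 0, 0, -0.05, 0, 4, 4, 5, 0.03, 0.01, -0.09, 0, 8, 8, 10, 0.07, 0.03, -0.11, 0, 11, 12, 15, 0.11, 0.05, -0.11, 0, 14, 15, 20, 0.15, 0.07, -0.11, 0, 17.5, 18.5, 24, 0.18, 0.085, -0.105, 0, 21, 22, 28.8, 0.208, 0.097, -0.097, 0, 21, 22, 28.8, 0.208, 0.097, -0.097, 0, 21, 22, 28.8, 0.208, 0.097, -0.097, 0]
}}

```text
time_s: 13.4
eef_pos: [0.5453, -0.0781, 0.1985]
tool_rot: [[0.601, 0.774, -0.2], [0.755, -0.468, 0.459], [0.261, -0.427, -0.866]]
contact_force: [0.5, -0.7, -3.2]
finger_gap: 0.0184
finger_force: 99.3
```

Run:
```python
from h import *
s=read_state(); print(s["joints"],s["finger_gap"],s["time_s"])
for ph,off,h in ((58,-.07,-.001),(58,0,-.001)): print(go(tool(ph),Gs(h,off,ph)),Gs(h,off,ph))
```

```text
[ -6.4176  42.3196  35.3582  92.4716 -42.1312  81.8744   9.0576] 0.01836427095979183 13.4
[-0.1554  0.1882 -0.1238  0.012  -0.0003  0.0273] [ 0.5468 -0.0564  0.1781]
[-0.1554  0.1882 -0.1238  0.082  -0.0004  0.0271] [ 0.5888 -0.0035  0.1966]
```

{"method": "jog_arm", "body": {
  "commands": [0, 0, 0, 0.012, 0, 0.01, 0, 0, 0, 0, 0.012, 0, 0.02, 0, 0, 0, 0, 0.012, 0, 0.027, 0, 0, 0, 0, 0.012, 0, 0.027, 0]
}}

```text
time_s: 13.9
eef_pos: [0.5471, -0.0557, 0.1779]
tool_rot: [[0.602, 0.773, -0.201], [0.755, -0.468, 0.46], [0.261, -0.429, -0.865]]
contact_force: [-0.1, 1.0, -3.1]
finger_gap: 0.0184
finger_force: 99.3
```

Run:
```python
from h import *
s=read_state(); print(s["contact_force"]@s["tool_rot"])
print(go(tool(58),Gs(-.001,0,58)))
im=get_image("wrist"); c=calibration("wrist"); im=np.ascontiguousarray(im[:,:,::-1]); R=s["tool_rot"];p=s["eef_pos"]
r=lambda P,col:cv2.polylines(im,[(np.array(P)*16).astype(np.int32)],True,col,1,cv2.LINE_AA,4)
B=tool()
for h,col in ((.011,(0,255,0)),(-.011,(0,0,255))):
    t=np.radians(-2+60*np.arange(6)); r(proj(c,N+h*a+.0173*(np.outer(np.cos(t),B[:,0])+np.outer(np.sin(t),B[:,1]))),col)
t=np.linspace(0,6.28,40); r(proj(c,N-.023*a+.025*(np.outer(np.cos(t),B[:,0])+np.outer(np.sin(t),B[:,1]))),(255,0,0))
J=np.array([[.016,.01575],[-.0105,.01575],[-.0192,.006],[-.0192,-.006],[-.0105,-.01575],[.016,-.01575]])
r(proj(c,p+np.c_[J+[.1,0],np.full(6,-.006)]@R.T),(255,255,0))
cv2.imwrite("pics/w6.png",cv2.resize(im,(800,600),interpolation=cv2.INTER_CUBIC))
```

```text
[-0.1041  0.8344  3.1611]
[-0.2558  0.1585 -0.1523  0.0694 -0.0001 -0.0006]
```

View pics/w6.png

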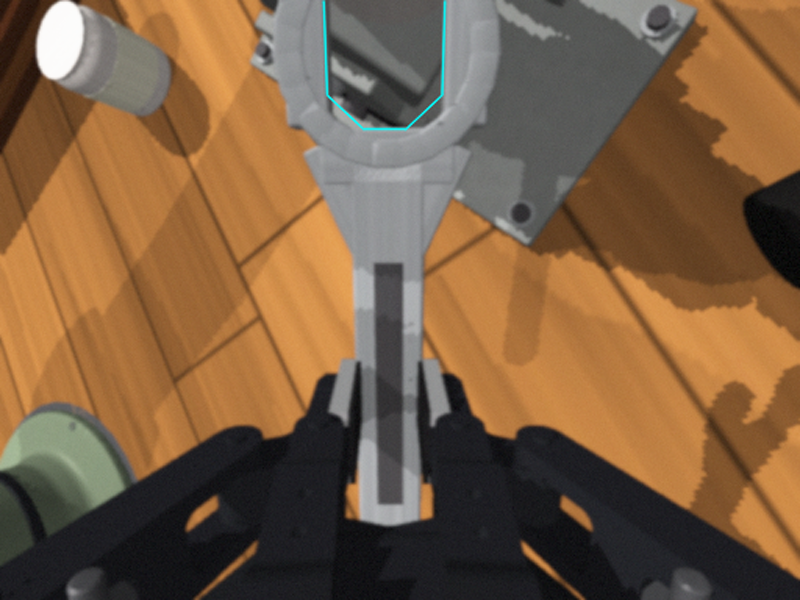

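{"method": "jog_arm", "body": {
  "commands": [0, 0, 0, 0.01, 0, 0, 0, 0, 0, 0, 0.02, 0, 0, 0, 0, 0, 0, 0.03, 0, 0, 0, 0, 0, 0, 0.038, 0, -0.0005, 0, 0, 0, 0, 0.046, 0, -0.0005, 0, 0, 0, 0, 0.052, 0, -0.0005, 0]
}}

```text
time_s: 14.7
eef_pos: [0.5791, -0.0164, 0.1925]
tool_rot: [[0.601, 0.773, -0.201], [0.755, -0.468, 0.46], [0.262, -0.428, -0.865]]
contact_force: [0.0, -0.8, -2.0]
finger_gap: 0.0183
finger_force: 99.3
```

```bash
cat > g.py <<'E'
from h import *
import sys
ph=float(sys.argv[1]); exec(open("t.py").read()); print(go(tool(ph),Gs(-.001,0,ph)), "eN",(s["eef_pos"]+s["tool_rot"]@np.array([.1,0,0])-N)@tool(), "Tnut",np.cross(s["eef_pos"]-N,s["contact_force"])@-a)
E
python3 g.py 58
```

```text
phi 58.136900740852916 T 0.018515149527347265 F [-1.1403  1.2665  1.382 ] gap 0.018291809057087723 99.30635333061218 t 14.7 j7 3.6295880243950798 d [-0.0621 -0.0988  0.0006]
[-0.2234  0.1411 -0.1372  0.0167 -0.0003  0.0004] eN [-0.0093 -0.0139  0.0008] Tnut -0.14651499440732454
```

{"method": "jog_arm", "body": {
  "commands": [0, 0, 0, 0.005, 0, 0, 0, 0, 0, 0, 0.009, 0, 0, 0, 0, 0, 0, 0.013, 0, 0, 0, 0, 0, 0, 0.0165, 0, 0, 0, 0, 0, 0, 0.0165, 0, 0, 0]
}}

```text
time_s: 15.32
eef_pos: [0.5888, -0.0042, 0.1967]
tool_rot: [[0.601, 0.773, -0.201], [0.755, -0.468, 0.46], [0.262, -0.428, -0.865]]
contact_force: [0.8, -0.5, -2.3]
finger_gap: 0.0183
finger_force: 99.3
```

```bash
python3 g.py 58
```

```text
phi 58.131840175443934 T 0.035065590945047104 F [-0.5351  1.815   1.5738] gap 0.018319473565672432 99.30622100830078 t 15.325 j7 2.0430464425319763 d [-0.0535 -0.085   0.0006]
[-0.2213  0.1387 -0.1321  0.0005 -0.0003  0.0004] eN [-0.0007 -0.0001  0.0009] Tnut -0.181474930723556
```

{"method": "jog_arm", "body": {
  "commands": [0, 0, 4, 0.0002, -0.007, 0, 0, 0, 0, 8, 0.001, -0.0139, 0, 0, 0, 0, 12, 0.0022, -0.0208, 0, 0, 0, 0, 16, 0.0039, -0.0276, 0, 0, 0, 0, 20, 0.006, -0.0342, 0, 0]
}}

```text
time_s: 15.95
eef_pos: [0.5662, 0.0159, 0.2129]
tool_rot: [[0.831, 0.519, -0.199], [0.547, -0.7, 0.459], [0.099, -0.491, -0.866]]
contact_force: [4.6, -0.5, -4.4]
finger_gap: 0.0186
finger_force: 99.4
```

```bash
python3 g.py 78
```

```text
phi 78.27046100494184 T -0.2663855320209131 F [3.139  4.9569 2.685 ] gap 0.01860140550900629 99.38378691673279 t 15.95 j7 -16.88361893358395 d [-0.0217 -0.098   0.0002]
[-0.0861  0.1671 -0.2706  0.0004 -0.0009  0.0008] eN [-0.0014 -0.0001  0.0005] Tnut -0.5012013758990026
```

{"method": "jog_arm", "body": {
  "commands": [0, 0, 4, 0.0002, -0.007, 0, 0, 0, 0, 8, 0.001, -0.0139, 0, 0, 0, 0, 12, 0.0022, -0.0208, 0, 0, 0, 0, 16, 0.0039, -0.0276, 0, 0]
}}

```text
time_s: 16.45
eef_pos: [0.5548, 0.0371, 0.2268]
tool_rot: [[0.942, 0.27, -0.2], [0.333, -0.823, 0.459], [-0.041, -0.499, -0.866]]
contact_force: [1.5, -2.8, -4.3]
finger_gap: 0.0182
finger_force: 99.4
```

```bash
python3 g.py 94
```

```text
phi 94.29159929936205 T -0.3249168145925543 F [0.6814 4.8389 2.1035] gap 0.01820957558227782 99.40219759941101 t 16.45 j7 -32.957938596877185 d [ 0.006  -0.1002  0.0002]
[-0.0389  0.2187 -0.2917  0.0003 -0.001   0.0008] eN [-0.0015 -0.0004  0.0006] Tnut -0.48634111918639833
```

{"method": "jog_arm", "body": {
  "commands": [0, 0, 2, 0, -0.0035, 0, 0, 0, 0, 4, 0.0002, -0.007, 0, 0]
}}

```text
time_s: 16.7
eef_pos: [0.553, 0.0431, 0.2303]
tool_rot: [[0.958, 0.204, -0.2], [0.276, -0.844, 0.46], [-0.075, -0.496, -0.865]]
contact_force: [0.9, -3.5, -5.3]
finger_gap: 0.0184
finger_force: 99.4
```

```bash
python3 g.py 98
```

```text
phi 98.23164955623642 T -0.28033947507318324 F [0.3465 5.7233 2.7877] gap 0.01844024666212561 99.37174201011658 t 16.7 j7 -37.039386893724945 d [ 0.0131 -0.0995  0.0003]
[-0.0531  0.2449 -0.2318  0.0003 -0.0009  0.0007] eN [-0.0012 -0.0005  0.0008] Tnut -0.5743635756084893
```

{"method": "jog_arm", "body": {
  "commands": [0, 0, 1.5, 0, -0.0026, 0, 0, 0, 0, 3, 0.0001, -0.0052, 0, 0]
}}

```text
time_s: 16.95
eef_pos: [0.5519, 0.0476, 0.2329]
tool_rot: [[0.968, 0.154, -0.201], [0.232, -0.857, 0.46], [-0.101, -0.491, -0.865]]
contact_force: [0.5, -4.4, -4.7]
finger_gap: 0.0181
finger_force: 99.4
```

```bash
python3 g.py 101
```

```text
phi 101.24503229792985 T -0.19395980947406738 F [-0.1039  6.1598  1.9712] gap 0.018065890488502885 99.3703043460846 t 16.95 j7 -40.182554678223326 d [ 0.0184 -0.0986  0.0004]
[-0.058   0.2595 -0.2452  0.0003 -0.0008  0.0006] eN [-0.0011 -0.0006  0.0008] Tnut -0.6176988480256743
```

{"method": "jog_arm", "body": {
  "commands": [0, 0, 1, 0, -0.0017, 0, 0, 0, 0, 2, 0.0001, -0.0035, 0, 0]
}}

```text
time_s: 17.2
eef_pos: [0.5515, 0.0507, 0.2346]
tool_rot: [[0.972, 0.12, -0.201], [0.202, -0.865, 0.46], [-0.118, -0.488, -0.865]]
contact_force: [-1.6, -5.1, -4.5]
finger_gap: 0.0181
finger_force: 99.4
```

```bash
python3 g.py 103
```

```text
phi 103.2218052864102 T -0.15458500632048877 F [-2.0279  6.4027  1.8272] gap 0.01810014439582597 99.3636167049408 t 17.2 j7 -42.26573779093333 d [ 0.0219 -0.0978  0.0004]
[-0.0528  0.2599 -0.2219  0.0002 -0.0007  0.0006] eN [-0.001  -0.0005  0.0008] Tnut -0.6393749317766176
```

{"method": "jog_arm", "body": {
  "commands": [0, 0, 1, 0, -0.0017, 0, 0, 0, 0, 2, 0.0001, -0.0035, 0, 0]
}}

```text
time_s: 17.45
eef_pos: [0.5515, 0.0537, 0.2363]
tool_rot: [[0.976, 0.086, -0.2], [0.171, -0.871, 0.46], [-0.135, -0.483, -0.865]]
contact_force: [1.9, -5.6, -6.3]
finger_gap: 0.018
finger_force: 99.4
```

```bash
python3 g.py 105
```

```text
phi 105.21525874125933 T -0.2453574777422458 F [1.7203 8.0792 2.491 ] gap 0.018000802018806644 99.38400864601135 t 17.45 j7 -44.37942307520468 d [ 0.0251 -0.0967  0.0003]
[-0.028   0.2265 -0.2153 -0.0001 -0.0007  0.0007] eN [-0.0011 -0.0002  0.0007] Tnut -0.8088565747947106
```

{"method": "jog_arm", "body": {
  "commands": [0, 0, 1, 0, -0.0017, 0, 0, 0, 0, 2, 0.0001, -0.0035, 0, 0]
}}

```text
time_s: 17.7
eef_pos: [0.5516, 0.0566, 0.238]
tool_rot: [[0.979, 0.052, -0.199], [0.141, -0.877, 0.459], [-0.151, -0.477, -0.866]]
contact_force: [4.3, -6.1, -7.1]
finger_gap: 0.0184
finger_force: 99.4
```

```bash
python3 g.py 107
```

```text
phi 107.21160944893855 T -0.2517382467657713 F [4.3925 8.997  2.4663] gap 0.018373576338070144 99.3546084350902 t 17.7 j7 -46.49628666357088 d [ 0.0283 -0.0955  0.0002]
[ 0.0089  0.1874 -0.2116 -0.0005 -0.0009  0.0008] eN [-0.0013  0.0001  0.0005] Tnut -0.9011543530560329
```

{"method": "jog_arm", "body": {
  "commands": [0, 0, 1, 0, -0.0017, 0, 0, 0, 0, 2, 0.0001, -0.0035, 0, 0]
}}

```text
time_s: 17.95
eef_pos: [0.5518, 0.0596, 0.2396]
tool_rot: [[0.98, 0.018, -0.199], [0.11, -0.882, 0.459], [-0.167, -0.472, -0.866]]
contact_force: [6.5, -7.7, -9.2]
finger_gap: 0.0181
finger_force: 99.4
```

```bash
python3 g.py 109
```

```text
phi 109.20874999002257 T -0.3196097972784331 F [ 7.0243 11.2417  3.1285] gap 0.018075435168790826 99.4044735411535 t 17.95 j7 -48.623148326242685 d [ 0.0313 -0.0941  0.0001]
[ 0.0401  0.1459 -0.2087 -0.0008 -0.001   0.0009] eN [-0.0016  0.0004  0.0004] Tnut -1.124334466242157
```

{"method": "jog_arm", "body": {
  "commands": [0, 0, 1, 0, -0.0017, 0, 0, 0, 0, 2, 0.0001, -0.0035, 0, 0]
}}

```text
time_s: 18.2
eef_pos: [0.5518, 0.0627, 0.2412]
tool_rot: [[0.98, -0.016, -0.199], [0.079, -0.885, 0.459], [-0.183, -0.465, -0.866]]
contact_force: [4.7, -8.2, -9.0]
finger_gap: 0.0182
finger_force: 99.5
```

```bash
python3 g.py 111
python3 - <<'E'
from h import *
s=read_state();im=get_image("wrist"); c=calibration("wrist"); im=np.ascontiguousarray(im[:,:,::-1]); R=s["tool_rot"];p=s["eef_pos"]; cv2.imwrite("pics/w7.png",im); np.save("w7.npy",c,allow_pickle=True)
r=lambda P,col:print(np.round(P).tolist())
J=np.array([[.0,.011],[.04,.011],[-0.0,-.011],[.04,-.011],[.0808,0]]); r(proj(c,p+np.c_[J,np.full(5,-.006)]@R.T),0)
g=cv2.cvtColor(im,cv2.COLOR_BGR2HSV)
for y in (20,110,125,140,155,170,190,210): 
    row=im[y].astype(int); sat=row.max(1)-row.min(1); print(y,[int(i) for i in np.where((sat<25)&(row.min(1)>110))[0][[0,-1]]] if ((sat<25)&(row.min(1)>110)).any() else None, np.flatnonzero(np.diff(((sat<25)&(row.min(1)>100)).astype(int))).tolist())
E
```

```text
phi 111.21068497299922 T -0.3551287319623062 F [ 5.6098 11.305   3.0727] gap 0.018189570016785166 99.45538968672736 t 18.2 j7 -50.755127996790456 d [ 0.0346 -0.0929  0.0001]
[ 0.0448  0.153  -0.2106 -0.0009 -0.001   0.0009] eN [-0.0016  0.0003  0.0004] Tnut -1.1286581449116273
[[268.0, 251.0], [270.0, 176.0], [225.0, 251.0], [223.0, 176.0], [246.0, 85.0]]
20 [156, 413] [155, 219, 228, 247, 270, 281, 283, 317, 378, 413]
110 [68, 368] [67, 120, 195, 320, 323, 332, 337, 368]
125 [62, 318] [61, 130, 194, 199, 201, 287, 291, 303, 307, 318]
140 [64, 280] [63, 146, 174, 175, 200, 282]
155 [76, 273] [75, 110, 117, 126, 207, 214, 220, 273]
170 [226, 269] [225, 238, 256, 269]
190 [168, 269] [167, 175, 225, 239, 256, 269]
210 [134, 269] [133, 190, 226, 239, 256, 269]
```

Run:
```python
from h import *
for f in ("w5","w7"):
    im=cv2.imread(f"pics/{f}.png"); print(f)
    for y in (60,85,95,110,125,140,155,170,190,210):
        row=im[y].astype(int); sat=row.max(1)-row.min(1); print(y, np.flatnonzero(np.diff(((sat<25)&(row.min(1)>100)).astype(int))).tolist())
c=np.load("w7.npy",allow_pickle=True).item()
im=cv2.imread("pics/w7.png"); B=tool()
o=cv2.resize(im[0:200,100:367],(800,600),interpolation=cv2.INTER_CUBIC)
for ang,col in ((32.4,(0,255,0)),(50,(0,0,255))):
    t=np.radians(ang+60*np.arange(6)); q=proj(c,N+.011*a+.0173*(np.outer(np.cos(t),B[:,0])+np.outer(np.sin(t),B[:,1])))
    print(q.tolist()); cv2.polylines(o,[((q-[100,0])*3).astype(np.int32)],True,col,1)
cv2.imwrite("pics/c7.png",o)
```

```text
w5
60 [180, 209, 283, 312]
85 [196, 296]
95 [198, 297, 386, 396, 423, 433]
110 [199, 295, 383, 395, 421, 433]
125 [206, 288, 389, 424]
140 [213, 281, 388, 419]
155 [220, 274, 393, 410]
170 [225, 239, 256, 270, 391, 398, 403, 408]
190 [226, 239, 256, 269, 388, 396, 401, 405]
210 [226, 239, 256, 269, 386, 393, 398, 402]
w7
60 [127, 129, 133, 134, 167, 170, 173, 208, 210, 280, 283, 317, 323, 421]
85 [107, 115, 183, 190, 193, 295, 301, 311, 342, 400, 413, 426]
95 [93, 117, 183, 184, 186, 304, 327, 336, 347, 421]
110 [67, 120, 195, 320, 323, 332, 337, 368]
125 [61, 130, 194, 199, 201, 287, 291, 303, 307, 318]
140 [63, 146, 174, 175, 200, 282]
155 [75, 110, 117, 126, 207, 214, 220, 273]
170 [225, 238, 256, 269]
190 [167, 175, 225, 239, 256, 269]
210 [133, 190, 226, 239, 256, 269]
[[199.84883673065116, 26.24007913728161], [227.80090464600877, -11.666720920693365], [271.74584200566443, -1.7219699111424802], [284.68831804059266, 44.717239616185736], [256.28843312906025, 79.12387035206281], [215.2957387636169, 70.51976032458398]]
[[203.8327857402776, 12.057307535754347], [241.33525532422513, -14.45742825825377], [280.20994089853036, 10.124034066158885], [279.8478306061457, 58.110171956086475], [243.79550177093185, 81.48969178623992], [206.64675985572825, 59.8884797828465]]
```

View pics/c7.png

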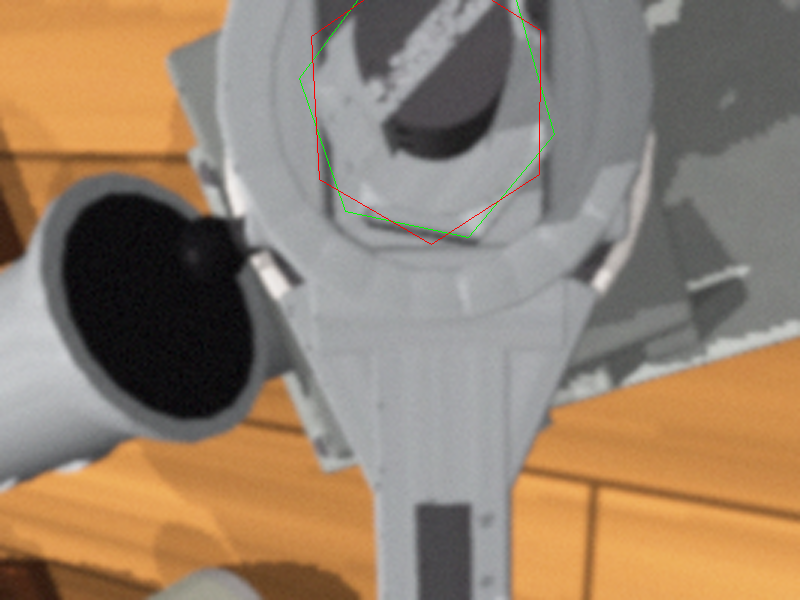

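{"method": "jog_arm", "body": {
  "commands": [0, 0, -3, 0.0001, 0.0052, 0, 0, 0, 0, -6, 0.0005, 0.0105, 0, 0, 0, 0, -9, 0.0012, 0.0156, 0, 0]
}}

```text
time_s: 18.62
eef_pos: [0.5526, 0.0502, 0.2341]
tool_rot: [[0.97, 0.14, -0.2], [0.219, -0.86, 0.461], [-0.107, -0.491, -0.865]]
contact_force: [4.7, 2.0, -3.8]
finger_gap: 0.018
finger_force: 99.3
```

```bash
python3 g.py 102
```

```text
phi 102.02250143037315 T 0.26641301324190875 F [5.368  0.8219 3.2865] gap 0.018013215087130174 99.34326410293579 t 18.625 j7 -41.1140583170735 d [ 0.0209 -0.097   0.0004]
[-0.1334  0.1784 -0.0227 -0.0008  0.0002  0.0006] eN [0.     0.0008 0.0007] Tnut -0.07975161700033168
```

{"method": "jog_arm", "body": {
  "commands": [0, 0, -1, 0, 0.0017, 0, 0, 0, 0, -2, 0.0001, 0.0035, 0, 0, 0, 0, -3, 0.0001, 0.0052, 0, 0]
}}

```text
time_s: 19.0
eef_pos: [0.5534, 0.0458, 0.2315]
tool_rot: [[0.961, 0.19, -0.2], [0.263, -0.847, 0.461], [-0.081, -0.496, -0.865]]
contact_force: [6.6, 2.9, -2.5]
finger_gap: 0.018
finger_force: 99.3
```

```bash
python3 g.py 99
```

```text
phi 99.07013003271256 T 0.23908536345721654 F [7.2807 0.0679 2.1881] gap 0.017979891811892645 99.31122422218323 t 19.0 j7 -38.02901535658995 d [ 0.0158 -0.098   0.0004]
[-0.1324  0.1749 -0.0703 -0.0007  0.0003  0.0006] eN [0.     0.0008 0.0007] Tnut -0.005250276292101512
```

```bash
python3 - <<'E'
from h import *
B=tool()
def rect(im,c,h,half=.03,n=240):
    g=np.linspace(-half,half,n); X,Y=np.meshgrid(g,g)   # X: right=sideways(+yt), Y up=uphill
    P=N+h*a+X.reshape(-1,1)*B[:,1]-Y.reshape(-1,1)*B[:,0]
    q=proj(c,P).astype(np.float32).reshape(n,n,2); return cv2.remap(im,q[...,0],q[...,1],cv2.INTER_CUBIC)
def score(im,c):
    g=cv2.GaussianBlur(cv2.cvtColor(rect(im,c,.011),cv2.COLOR_BGR2GRAY),(0,0),2).astype(float)
    out=[]
    for ang in range(-30,30,3):
        # mean |radial step| across each flat
        tot=[]
        for k in range(6):
            th=np.radians(ang+30+60*k); n=np.array([np.cos(th),np.sin(th)]); t=np.array([-n[1],n[0]])
            s=np.linspace(-.007,.007,15)
            def samp(r):
                p=r*n+s[:,None]*t; u=(p[:,1]+.03)/.06*239; v=(-p[:,0]+.03)/.06*239
                return g[np.clip(v.astype(int),0,239),np.clip(u.astype(int),0,239)]
            tot.append(abs((samp(.0138)-samp(.0162)).mean()))
        out.append(np.round(tot,0))
    return out
s=read_state(); im=np.ascontiguousarray(get_image("wrist")[:,:,::-1]); c=calibration("wrist"); cv2.imwrite("pics/w8.png",im); np.save("w8.npy",c,allow_pickle=True)
for f in ("w3","w7","w8"):
    i=cv2.imread("pics/%s.png"%("w3raw" if f=="w3" else f)); cc=np.load(f+".npy",allow_pickle=True).item(); print(f)
    for ang,o in zip(range(-30,30,3),score(i,cc)): print(ang,o.astype(int),int(o.sum()))
E
python3 tn.py 2; python3 g.py 99
```

```text
w3
-30 [ 5  1 43  8 20  2] 79
-27 [ 5  1 43  7 18  3] 77
-24 [ 5  2 44  7 17  3] 78
-21 [ 6  4 42  6 17  3] 78
-18 [ 7  6 39  3 16  3] 74
-15 [ 8  8 37  1 16  2] 72
-12 [ 9 10 34  7 16  1] 77
-9 [10 12 32 13 16  0] 83
-6 [11 15 29 18 16  1] 90
-3 [11 18 23 21 14  1] 88
0 [10 22 16 22 13  1] 84
3 [10 23 10 22  9  1] 75
6 [ 8 25  6 21  7  1] 68
9 [ 7 26  2 21  3  2] 61
12 [ 5 27  1 21  1  2] 57
15 [ 5 29  2 21  0  3] 60
18 [ 4 32  4 21  1  3] 65
21 [ 3 35  5 22  2  4] 71
24 [ 2 38  6 22  2  4] 74
27 [ 2 40  6 20  2  4] 74
w7
-30 [13 35 19 14 29 23] 133
-27 [16 34 34 19 29 24] 156
-24 [10 33 46 25 29 22] 165
-21 [ 3 33 50 26 27 19] 158
-18 [ 6 33 48 26 24 17] 154
-15 [12 34 45 26 19 17] 153
-12 [19 34 39 25 13 16] 146
-9 [21 32 36 24 11 16] 140
-6 [18 33 32 22  9 14] 128
-3 [13 33 27 20 10 13] 116
0 [ 7 34 22 18 10  8] 99
3 [ 2 33 16 15 10  7] 83
6 [12 27 11 14 12  6] 82
9 [19 21  8 14 15  3] 80
12 [25 13  3 13 17  3] 74
15 [32  8  1 14 19  3] 77
18 [36  3  1 16 24  4] 84
21 [37  3  0 20 28  5] 93
24 [38  5  2 22 30  8] 105
27 [38 12  3 27 28 11] 119
w8
-30 [12 30 42 17 26 17] 144
-27 [
[... 283 characters left out ...]
 1] 61
6 [34  0  1 13 17  2] 67
9 [37  0  1 14 22  3] 77
12 [37  1  0 15 28  5] 86
15 [38  2  2 19 33  9] 103
18 [37  8  3 23 32  9] 112
21 [34 20  2 28 29  8] 121
24 [34 34  4 29 26  3] 130
27 [31 41  9 28 23  3] 135
T [0.157 0.204] 0.18049397022384225
phi 99.09705957173256 T 0.20584666471236143 F [6.5928 0.7956 2.5422] gap 0.018526289270297397 99.32210683822632 t 19.15 j7 -38.053298537042174 d [ 0.0157 -0.098   0.0004]
phi 99.09705957173256 T 0.20584666471236143 F [6.5928 0.7956 2.5422] gap 0.018526289270297397 99.32210683822632 t 19.15 j7 -38.053298537042174 d [ 0.0157 -0.098   0.0004]
[-0.1301  0.1665 -0.0972 -0.0008  0.0002  0.0006] eN [-0.0001  0.0008  0.0007] Tnut -0.07800116137431262
```

{"method": "jog_arm", "body": {
  "commands": [0, 0, -1, 0.001, 0.0017, 0, 0, 0, 0, -2, 0.0015, 0.0035, 0, 0, 0, 0, -2, 0.0015, 0.0035, 0, 0]
}}

```text
time_s: 19.52
eef_pos: [0.5545, 0.0424, 0.2293]
tool_rot: [[0.954, 0.222, -0.201], [0.293, -0.838, 0.46], [-0.066, -0.498, -0.865]]
contact_force: [-3.5, 0.8, -1.1]
finger_gap: 0.0183
finger_force: 99.4
```

```bash
python3 tn.py 2; python3 g.py 97
```

```text
T [-0.1152 -0.079 ] -0.09707352371104945
phi 97.15982153964109 T -0.09758163380374466 F [-4.4836 -1.2399  2.2737] gap 0.018268309920051497 99.3972269218284 t 19.625 j7 -36.051279331954106 d [ 0.0117 -0.0983  0.0005]
phi 97.15982153964109 T -0.09758163380374466 F [-4.4836 -1.2399  2.2737] gap 0.018268309920051497 99.3972269218284 t 19.625 j7 -36.051279331954106 d [ 0.0117 -0.0983  0.0005]
[-0.1209  0.282  -0.1601 -0.001  -0.0004  0.0005] eN [-0.0008  0.001   0.001 ] Tnut 0.1262343275938499
```

{"method": "jog_arm", "body": {
  "commands": [0, 0, 0, -0.0007, -0.0004, 0, 0, 0, 0, 0, -0.0007, -0.0004, 0, 0]
}}

```text
time_s: 19.88
eef_pos: [0.5544, 0.0426, 0.2297]
tool_rot: [[0.954, 0.223, -0.2], [0.292, -0.839, 0.46], [-0.065, -0.497, -0.865]]
contact_force: [0.5, 0.8, -2.7]
finger_gap: 0.0182
finger_force: 99.3
```

```bash
python3 tn.py 3; python3 g.py 97
```

```text
T [0.0412 0.0878 0.0357] 0.05490928778091059
phi 97.14033743468595 T 0.09885836628700106 F [ 1.7271 -0.0051  1.923 ] gap 0.017927719443100093 99.3321736500252 t 20.025 j7 -36.03591362853675 d [ 0.0119 -0.0984  0.0004]
phi 97.14033743468595 T 0.09885836628700106 F [ 1.7271 -0.0051  1.923 ] gap 0.017927719443100093 99.3321736500252 t 20.025 j7 -36.03591362853675 d [ 0.0119 -0.0984  0.0004]
[-0.0758  0.2179 -0.1405 -0.0009 -0.0002  0.0006] eN [-0.0005  0.0008  0.0007] Tnut 2.4001066786954374e-05
```

{"method": "jog_arm", "body": {
  "commands": [0, 0, -1, 0, 0.0017, 0, 0, 0, 0, -2, 0.0001, 0.0035, 0, 0]
}}

```text
time_s: 20.27
eef_pos: [0.5552, 0.0396, 0.2279]
tool_rot: [[0.945, 0.257, -0.2], [0.322, -0.827, 0.46], [-0.047, -0.5, -0.865]]
contact_force: [2.0, 3.1, -1.5]
finger_gap: 0.0182
finger_force: 99.3
```

```bash
python3 tn.py 3; python3 g.py 95
```

```text
T [ 0.0235 -0.0316  0.008 ] -7.195199599964221e-06
phi 95.129622057743 T -0.003302780944909603 F [ 4.8286 -0.8515  3.4667] gap 0.018636358821181753 99.3332685026553 t 20.425 j7 -33.95261502256095 d [ 0.0084 -0.0988  0.0004]
phi 95.129622057743 T -0.003302780944909603 F [ 4.8286 -0.8515  3.4667] gap 0.018636358821181753 99.3332685026553 t 20.425 j7 -33.95261502256095 d [ 0.0084 -0.0988  0.0004]
[-0.0996  0.2188 -0.1298 -0.0008 -0.0002  0.0006] eN [-0.0005  0.0008  0.0007] Tnut 0.0827604951600037
```

{"method": "jog_arm", "body": {
  "commands": [0, 0, 1, 0, -0.0017, 0, 0, 0, 0, 3, 0.0001, -0.0052, 0, 0]
}}

```text
time_s: 20.68
eef_pos: [0.554, 0.0436, 0.2304]
tool_rot: [[0.958, 0.204, -0.2], [0.276, -0.844, 0.459], [-0.075, -0.495, -0.866]]
contact_force: [4.7, 0.8, -3.9]
finger_gap: 0.0178
finger_force: 99.4
```

```bash
python3 tn.py 3; python3 g.py 98
```

```text
T [-0.1406 -0.0044  0.0085] -0.04553321399131884
phi 98.15334798176083 T 0.012190161003937442 F [5.8641 2.3417 3.0729] gap 0.01796711892102313 99.34715151786804 t 20.825 j7 -37.076422735624384 d [ 0.0134 -0.0983  0.0003]
phi 98.15334798176083 T 0.012190161003937442 F [5.8641 2.3417 3.0729] gap 0.01796711892102313 99.34715151786804 t 20.825 j7 -37.076422735624384 d [ 0.0134 -0.0983  0.0003]
[-0.033   0.2265 -0.1534 -0.0008 -0.0004  0.0007] eN [-0.0008  0.0007  0.0007] Tnut -0.23609444475580169
```

{"method": "jog_arm", "body": {
  "commands": [0, 0, 1, 0, -0.0017, 0, 0, 0, 0, 3, 0.0001, -0.0052, 0, 0]
}}

```text
time_s: 21.08
eef_pos: [0.553, 0.0479, 0.2329]
tool_rot: [[0.968, 0.155, -0.2], [0.232, -0.857, 0.459], [-0.1, -0.491, -0.865]]
contact_force: [4.9, 0.4, -5.0]
finger_gap: 0.0182
finger_force: 99.3
```

```bash
python3 tn.py 3; python3 g.py 101
```

```text
T [-0.1186  0.0173 -0.0067] -0.03598315397159486
phi 101.1219955524582 T -0.030997887896201767 F [5.2364 3.2194 2.6218] gap 0.01794456771497256 99.35119271278381 t 21.225 j7 -40.16266958334647 d [ 0.0185 -0.0975  0.0003]
phi 101.1219955524582 T -0.030997887896201767 F [5.2364 3.2194 2.6218] gap 0.01794456771497256 99.35119271278381 t 21.225 j7 -40.16266958334647 d [ 0.0185 -0.0975  0.0003]
[-0.0252  0.227  -0.122  -0.0008 -0.0005  0.0007] eN [-0.0008  0.0006  0.0007] Tnut -0.32293853713831594
```

```bash
cat > slit.py <<'E'
from h import *
import sys
def line(im):
    g=cv2.GaussianBlur(cv2.cvtColor(im,cv2.COLOR_BGR2GRAY),(0,0),.7)
    cols=list(range(214,282,6)); return [int(64+np.argmin(g[64:84,x])) for x in cols],[int(g[64:84,x].min()) for x in cols]
im=np.ascontiguousarray(get_image("wrist")[:,:,::-1]); cv2.imwrite(f"pics/{sys.argv[1]}.png",im)
for f in ["w7","w8"]+sys.argv[1:]: 
    l=line(cv2.imread(f"pics/{f}.png")); print(f,*l)
A=[cv2.GaussianBlur(cv2.cvtColor(cv2.imread(f"pics/{f}.png"),cv2.COLOR_BGR2GRAY),(0,0),1) for f in ("w7","w8",sys.argv[1])]
for g in A:
    for y in range(60,86,3): print(g[y,206:292:6].tolist())
    print()
E
python3 slit.py w9
```

```text
w7 [77, 81, 75, 76, 77, 78, 79, 80, 81, 69, 64, 67] [130, 137, 108, 103, 107, 104, 96, 97, 142, 149, 143, 128]
w8 [67, 78, 73, 74, 76, 77, 78, 80, 80, 72, 66, 67] [117, 132, 95, 94, 95, 98, 99, 92, 137, 142, 122, 123]
w9 [75, 80, 73, 75, 76, 77, 79, 80, 81, 70, 65, 65] [127, 132, 98, 94, 95, 101, 96, 92, 140, 144, 124, 121]
[142, 146, 165, 167, 167, 170, 167, 167, 170, 167, 161, 164, 125, 114, 129]
[143, 146, 166, 178, 168, 170, 165, 169, 167, 164, 157, 148, 139, 115, 129]
[144, 143, 168, 188, 169, 167, 165, 170, 166, 162, 165, 153, 156, 116, 133]
[142, 139, 168, 161, 164, 162, 165, 167, 164, 177, 160, 161, 159, 116, 133]
[150, 139, 160, 135, 156, 162, 162, 161, 177, 184, 153, 164, 156, 130, 140]
[161, 131, 159, 118, 107, 127, 145, 159, 168, 179, 159, 163, 154, 160, 163]
[162, 150, 149, 162, 149, 129, 109, 111, 128, 152, 162, 160, 169, 175, 164]
[165, 167, 144, 150, 148, 149, 142, 126, 108, 132, 148, 168, 168, 170, 164]
[166, 167, 161, 139, 149, 153, 154, 154, 154, 156, 159, 170, 166, 163, 162]

[155, 97, 161, 157, 161, 164, 163, 161, 166, 162, 158, 155, 132, 97, 124]
[152, 97, 159, 
[... 567 characters left out ...]
170, 164, 160, 159]

[152, 118, 162, 166, 163, 166, 162, 163, 165, 162, 157, 158, 125, 95, 126]
[152, 114, 161, 182, 163, 166, 161, 165, 164, 161, 153, 151, 126, 96, 126]
[150, 112, 163, 191, 163, 164, 161, 166, 162, 160, 160, 129, 125, 95, 125]
[150, 108, 161, 171, 160, 156, 160, 162, 158, 174, 159, 143, 144, 99, 129]
[157, 117, 160, 114, 140, 154, 156, 154, 171, 183, 148, 158, 156, 118, 130]
[159, 132, 158, 132, 106, 107, 131, 152, 164, 180, 151, 159, 148, 142, 146]
[159, 156, 138, 157, 152, 134, 111, 105, 121, 151, 158, 155, 152, 163, 161]
[158, 164, 148, 141, 148, 144, 143, 134, 108, 126, 145, 161, 164, 162, 160]
[160, 164, 161, 142, 150, 152, 154, 154, 155, 156, 157, 169, 164, 161, 159]
```

{"method": "jog_arm", "body": {
  "commands": [0, 0, 3, 0.0001, -0.0052, 0, 0, 0, 0, 6, 0.0005, -0.0105, 0, 0]
}}

```text
time_s: 21.52
eef_pos: [0.5518, 0.057, 0.2381]
tool_rot: [[0.978, 0.052, -0.2], [0.141, -0.877, 0.459], [-0.151, -0.478, -0.865]]
contact_force: [5.8, -0.7, -4.6]
finger_gap: 0.0183
finger_force: 99.3
```

```bash
sed -i '/^A=/,$d' slit.py; python3 slit.py w10; python3 g.py 107
```

```text
w7 [77, 81, 75, 76, 77, 78, 79, 80, 81, 69, 64, 67] [130, 137, 108, 103, 107, 104, 96, 97, 142, 149, 143, 128]
w8 [67, 78, 73, 74, 76, 77, 78, 80, 80, 72, 66, 67] [117, 132, 95, 94, 95, 98, 99, 92, 137, 142, 122, 123]
w10 [76, 80, 74, 75, 76, 78, 79, 80, 81, 70, 64, 64] [130, 136, 100, 100, 103, 106, 99, 95, 141, 146, 128, 123]
phi 107.3547743907962 T 0.06777040424395409 F [5.359  2.6441 2.7476] gap 0.018155403239052615 99.31529760360718 t 21.575 j7 -46.741048006709335 d [ 0.0291 -0.0949  0.0003]
[-0.005   0.2368 -0.3548 -0.0008  0.0001  0.0007] eN [-0.0007  0.0006  0.0007] Tnut -0.2652515808953181
```

{"method": "jog_arm", "body": {
  "commands": [0, 0, 1.5, 0, -0.0026, 0, 0, 0, 0, 3, 0.0001, -0.0052, 0, 0]
}}

```text
time_s: 21.82
eef_pos: [0.5517, 0.0611, 0.2403]
tool_rot: [[0.98, 0.002, -0.2], [0.096, -0.883, 0.459], [-0.175, -0.468, -0.866]]
contact_force: [5.3, -5.1, -7.0]
finger_gap: 0.0181
finger_force: 99.4
```

```bash
python3 slit.py w11; python3 g.py 110
```

```text
w7 [77, 81, 75, 76, 77, 78, 79, 80, 81, 69, 64, 67] [130, 137, 108, 103, 107, 104, 96, 97, 142, 149, 143, 128]
w8 [67, 78, 73, 74, 76, 77, 78, 80, 80, 72, 66, 67] [117, 132, 95, 94, 95, 98, 99, 92, 137, 142, 122, 123]
w11 [77, 81, 74, 75, 76, 78, 79, 80, 81, 69, 64, 64] [132, 135, 99, 103, 107, 106, 101, 95, 143, 149, 138, 126]
phi 110.22335161978164 T -0.18613170676558582 F [5.9955 5.0075 2.4514] gap 0.018463089087596224 99.37400579452515 t 21.875 j7 -49.738229947866856 d [ 0.0331 -0.0936  0.0002]
[ 0.0674  0.2189 -0.2232 -0.0008 -0.0009  0.0008] eN [-0.0015  0.0003  0.0006] Tnut -0.5048361753909335
```

{"method": "jog_arm", "body": {
  "commands": [0, 0, 0, -0.003, 0, 0, 0, 0, 0, -4, -0.0058, 0.0074, 0, 0, 0, 0, -8, -0.002, 0.0143, 0, 0, 0, 0, -12, -0.0027, 0.0218, 0, 0, 0, 0, -14, 0.002, 0.0244, 0, 0]
}}

```text
time_s: 22.5
eef_pos: [0.5528, 0.04, 0.2286]
tool_rot: [[0.949, 0.24, -0.202], [0.309, -0.833, 0.46], [-0.058, -0.499, -0.865]]
contact_force: [-2.1, -0.7, -1.9]
finger_gap: 0.0183
finger_force: 99.4
```

```bash
python3 slit.py w12; python3 g.py 96; python3 tn.py 2
python3 - <<'E'
import cv2
g=cv2.GaussianBlur(cv2.imread("pics/w12.png",0),(0,0),1)
for y in range(45,88,3): print(y,g[y,206:292:6].tolist())
E
```

```text
w7 [77, 81, 75, 76, 77, 78, 79, 80, 81, 69, 64, 67] [130, 137, 108, 103, 107, 104, 96, 97, 142, 149, 143, 128]
w8 [67, 78, 73, 74, 76, 77, 78, 80, 80, 72, 66, 67] [117, 132, 95, 94, 95, 98, 99, 92, 137, 142, 122, 123]
w12 [76, 64, 66, 69, 72, 74, 77, 74, 69, 64, 64, 64] [125, 99, 99, 101, 98, 99, 96, 98, 100, 93, 121, 117]
phi 95.98907671055149 T -0.05730683199764942 F [-3.4186  0.5412  2.7244] gap 0.018354874815306357 99.40148591995239 t 22.55 j7 -34.73122708712903 d [ 0.0096 -0.1003  0.0005]
[-0.1079  0.3052  0.0106  0.0007 -0.0009  0.0005] eN [-0.0008 -0.0008  0.001 ] Tnut -0.0510149937120874
T [-0.0573 -0.0706] -0.06393971827137997
phi 96.1941974695135 T -0.023080086514130786 F [-1.8555  1.8365  2.2287] gap 0.018226626166706512 99.39211249351501 t 22.65 j7 -34.94889183692333 d [ 0.0101 -0.1002  0.0005]
45 [139, 144, 155, 159, 159, 135, 68, 55, 109, 141, 156, 153, 160, 124, 124]
48 [141, 135, 166, 159, 160, 161, 150, 145, 161, 157, 158, 155, 163, 118, 123]
51 [142, 130, 172, 159, 162, 161, 157, 159, 162, 158, 156, 156, 142, 95, 123]
54 [144, 130, 168, 162, 162, 158, 158, 162, 160,
[... 192 characters left out ...]
, 119, 112, 130, 153, 156, 159, 157, 151, 150, 134, 106, 122, 93, 122]
66 [146, 118, 152, 109, 123, 154, 152, 161, 165, 154, 103, 131, 124, 94, 124]
69 [144, 111, 156, 151, 114, 119, 153, 174, 169, 113, 145, 152, 149, 98, 138]
72 [151, 116, 155, 154, 151, 116, 116, 156, 146, 123, 155, 155, 154, 115, 154]
75 [154, 126, 150, 154, 154, 152, 125, 108, 104, 154, 156, 156, 140, 132, 160]
78 [155, 150, 132, 153, 155, 155, 154, 126, 139, 155, 155, 155, 139, 158, 158]
81 [155, 160, 142, 137, 145, 145, 147, 142, 145, 148, 147, 166, 162, 170, 155]
84 [156, 160, 155, 135, 148, 149, 151, 152, 153, 154, 157, 168, 160, 159, 155]
87 [159, 159, 156, 150, 153, 152, 156, 157, 157, 160, 164, 169, 158, 152, 157]
```

{"method": "jog_arm", "body": {
  "commands": [0, 0, 1.5, 0, -0.0026, 0, 0, 0, 0, 3, 0.0001, -0.0052, 0, 0]
}}

```text
time_s: 22.9
eef_pos: [0.5524, 0.0452, 0.2315]
tool_rot: [[0.962, 0.187, -0.2], [0.261, -0.849, 0.46], [-0.084, -0.494, -0.865]]
contact_force: [1.9, -2.7, -5.0]
finger_gap: 0.0185
finger_force: 99.4
```

```bash
python3 slit.py w13|tail -1; python3 g.py 99
```

```text
w13 [75, 66, 69, 71, 73, 76, 78, 77, 72, 67, 64, 64] [126, 103, 100, 100, 101, 101, 105, 120, 109, 110, 116, 122]
phi 99.3297788019026 T 0.09848914414355169 F [2.1499 3.9799 2.2516] gap 0.018259271376532608 99.35097455978394 t 22.95 j7 -38.25043684332297 d [ 0.0158 -0.0991  0.0004]
[-0.0476  0.2361 -0.3299  0.0004  0.0001  0.0006] eN [-0.0004 -0.0004  0.0008] Tnut -0.40011711616398116
```

{"method": "jog_arm", "body": {
  "commands": [0, 0, 1, 0, -0.0017, 0, 0, 0, 0, 2, 0.0001, -0.0035, 0, 0]
}}

```text
time_s: 23.2
eef_pos: [0.5519, 0.048, 0.2331]
tool_rot: [[0.968, 0.154, -0.2], [0.232, -0.857, 0.46], [-0.101, -0.491, -0.865]]
contact_force: [4.6, -3.4, -5.0]
finger_gap: 0.0184
finger_force: 99.4
```

```bash
python3 slit.py w14|tail -1; python3 g.py 101
```

```text
w14 [76, 67, 69, 72, 74, 76, 78, 78, 72, 67, 64, 64] [128, 104, 101, 101, 104, 101, 99, 115, 124, 113, 116, 120]
phi 101.25936814939669 T 0.014900633046229586 F [4.1079 5.4027 2.0449] gap 0.01822080874446056 99.35469031333923 t 23.25 j7 -40.2548320217923 d [ 0.019  -0.0984  0.0003]
[-0.0396  0.2251 -0.2594  0.0002 -0.0002  0.0007] eN [-0.0006 -0.0004  0.0007] Tnut -0.5439703426832047
```

{"method": "jog_arm", "body": {
  "commands": [0, 0, 1, 0, -0.0017, 0, 0, 0, 0, 2, 0.0001, -0.0035, 0, 0]
}}

```text
time_s: 23.5
eef_pos: [0.5515, 0.0508, 0.2348]
tool_rot: [[0.972, 0.121, -0.2], [0.202, -0.865, 0.459], [-0.118, -0.487, -0.865]]
contact_force: [5.3, -4.2, -6.8]
finger_gap: 0.0182
finger_force: 99.4
```

```bash
python3 slit.py w15|tail -1; python3 g.py 103
```

```text
w15 [76, 68, 70, 72, 74, 76, 78, 78, 73, 66, 64, 64] [126, 112, 99, 99, 101, 101, 101, 117, 123, 122, 124, 121]
phi 103.25557122830048 T -0.06909511646263004 F [4.8067 6.016  2.9622] gap 0.01778668829050705 99.34927582740784 t 23.55 j7 -42.3429184545469 d [ 0.0222 -0.0977  0.0003]
[-0.0239  0.2169 -0.2556  0.0002 -0.0003  0.0007] eN [-0.0007 -0.0003  0.0006] Tnut -0.6061446541747842
```

{"method": "jog_arm", "body": {
  "commands": [0, 0, 0.8, 0, -0.0014, 0, 0, 0, 0, 1.6, 0, -0.0028, 0, 0]
}}

```text
time_s: 23.8
eef_pos: [0.5511, 0.0531, 0.2361]
tool_rot: [[0.975, 0.093, -0.2], [0.178, -0.87, 0.459], [-0.131, -0.483, -0.865]]
contact_force: [3.9, -5.0, -6.8]
finger_gap: 0.0181
finger_force: 99.4
```

```bash
python3 slit.py w16|tail -1; python3 g.py 105
```

```text
w16 [76, 68, 70, 72, 74, 76, 77, 78, 72, 66, 64, 64] [131, 114, 99, 98, 101, 102, 103, 116, 127, 126, 134, 123]
phi 104.84897513791057 T -0.19811648891260725 F [3.3015 8.0455 2.794 ] gap 0.018307656876096774 99.39764499664307 t 23.85 j7 -44.00448098863345 d [ 0.0248 -0.0972  0.0003]
[ 0.0004  0.235   0.151   0.0003 -0.0013  0.0007] eN [-0.0009 -0.0006  0.0007] Tnut -0.8104802593695836
```

{"method": "jog_arm", "body": {
  "commands": [0, 0, -1, -0.003, 0.0018, 0, 0, 0, 0, -4, -0.0058, 0.0074, 0, 0, 0, 0, -7, -0.0082, 0.0133, 0, 0, 0, 0, -9, -0.0097, 0.0173, 0, 0]
}}

```text
time_s: 24.35
eef_pos: [0.5431, 0.0368, 0.2292]
tool_rot: [[0.948, 0.247, -0.201], [0.313, -0.831, 0.46], [-0.053, -0.499, -0.865]]
contact_force: [0.5, -0.5, -3.3]
finger_gap: 0.0181
finger_force: 99.4
```

```bash
python3 slit.py w17|tail -1; python3 g.py 96; python3 tn.py 2
python3 - <<'E'
import cv2
g=cv2.GaussianBlur(cv2.imread("pics/w17.png",0),(0,0),1)
for y in range(27,78,3): print(y,g[y,206:292:6].tolist())
E
```

```text
w17 [67, 70, 76, 77, 78, 78, 77, 78, 76, 74, 71, 68] [58, 70, 71, 71, 71, 71, 72, 71, 67, 57, 55, 56]
phi 95.6281503525649 T 0.05302424798048995 F [-0.3203  1.6648  1.8979] gap 0.018266541931943815 99.37145948410034 t 24.4 j7 -33.61507749948167 d [ 0.0106 -0.1115  0.0003]
[-0.1268  0.2519  0.3716  0.012  -0.0011  0.0006] eN [ 0.0008 -0.012   0.0007] Tnut -0.18587117651048424
T [0.053  0.1028] 0.0779165338256548
phi 95.81215479542311 T 0.021662309216730742 F [-0.7085  1.765   2.485 ] gap 0.018383339431367357 99.37256813049316 t 24.5 j7 -33.838480981796316 d [ 0.011  -0.1112  0.0004]
27 [145, 116, 143, 154, 162, 157, 157, 162, 160, 157, 153, 147, 140, 68, 121]
30 [144, 112, 140, 154, 157, 156, 161, 162, 157, 155, 149, 153, 86, 77, 119]
33 [145, 110, 110, 151, 151, 157, 162, 159, 157, 150, 146, 121, 67, 90, 119]
36 [146, 108, 86, 111, 149, 148, 152, 153, 148, 142, 149, 71, 96, 94, 120]
39 [147, 107, 115, 73, 111, 148, 148, 161, 165, 157, 97, 75, 120, 95, 120]
42 [147, 105, 152, 103, 77, 111, 149, 169, 173, 134, 67, 110, 121, 93, 119]
45 [147, 105, 157, 153, 102, 80, 112, 152, 164, 76, 104, 131, 129, 93, 122]
48 [148, 102, 155, 154, 150, 99, 84, 112, 107, 76, 148, 152, 151, 103, 133]
51 [148, 101, 154, 152, 154, 149, 98, 87, 71, 130, 154, 155, 154, 111, 151]
54 [148, 98, 152, 153, 154, 154, 148, 104, 99, 154, 155, 155, 155, 153, 158]
57 [147, 95, 152, 153, 154, 154, 154, 151, 148, 154, 154, 153, 153, 165, 160]
60 [148, 86, 152, 152, 152, 152, 153, 154, 154, 155, 155, 154, 150, 153, 159]
63 [147, 76, 127, 153, 154, 154, 155, 156, 155, 155, 154, 154, 113, 151, 161]
66 [145, 76, 73, 146, 154, 153, 154, 154, 154, 154, 154, 139, 66, 153, 166]
69 [147, 77, 67, 98, 148, 153, 154, 153, 154, 153, 140, 79, 55, 152, 166]
72 [153, 100, 70, 73, 107, 136, 150, 151, 146, 137, 79, 57, 55, 161, 161]
75 [152, 133, 75, 71, 74, 82, 103, 105, 91, 78, 58, 62, 74, 172, 159]
```

Run:
```python
from h import *
c=calibration("wrist"); B=tool()
g=cv2.GaussianBlur(cv2.imread("pics/w17.png",0),(0,0),.8)
def fit(cols):
    r=[28+np.argmin(g[28:58,x]) for x in cols]; return np.degrees(np.arctan(np.polyfit(cols,r,1)[0])),r
print(fit(range(218,248,3)),fit(range(256,274,2)))
for ang in range(24,44,2):
  for h in (.011,):
    t=np.radians(ang+60*np.arange(6)); q=proj(c,N+h*a+.0173*(np.outer(np.cos(t),B[:,0])+np.outer(np.sin(t),B[:,1])))
    i=np.argmax(q[:,1]); L,Rr=sorted([q[(i+1)%6],q[i-1]],key=lambda v:v[0]); k=q[i]
    print(ang,np.degrees(np.arctan2(*(k-L)[::-1])),np.degrees(np.arctan2(*(Rr-k)[::-1])),k)
```

```text
(np.float64(28.431740956024726), [np.int64(36), np.int64(38), np.int64(40), np.int64(41), np.int64(43), np.int64(44), np.int64(46), np.int64(48), np.int64(49), np.int64(51)]) (np.float64(-36.86989764584398), [np.int64(49), np.int64(48), np.int64(46), np.int64(45), np.int64(43), np.int64(42), np.int64(40), np.int64(39), np.int64(37)])
24 19.828233324682635 -44.41881139204916 [253.5797  46.5451]
26 21.968918011488924 -42.43681436498507 [252.1088  46.8549]
28 24.09645932266151 -40.43802069458559 [250.63    47.1079]
30 26.21003508706479 -38.42242489738131 [249.1448  47.3041]
32 28.30892509547055 -36.39011437896831 [247.6548  47.4433]
34 30.392512896100342 -34.34127315286798 [246.1616  47.5252]
36 32.46028642235523 -32.276184977028905 [244.6668  47.5498]
38 34.51183754462854 -30.19523578486303 [243.1719  47.5172]
40 36.54686065273711 -28.098915288314597 [241.6786  47.4273]
42 38.56515038544682 -25.9878176350239 [240.1885  47.2802]
```

{"method": "jog_arm", "body": {
  "commands": [0, 0, 0, -0.008, 0, 0, 0, 0, 0, 0, -0.016, 0, 0, 0, 0, 0, 0, -0.026, 0, 0, 0, 0, 0, 0, -0.04, 0, 0, 0, 0, 0, 0, -0.06, 0, 0, 0, 0, 0, 0, -0.08, 0, -0.01, 0, 0, 0, 0, -0.1, 0, -0.04, 0]
}}

```text
time_s: 25.38
eef_pos: [0.4547, -0.0133, 0.2695]
tool_rot: [[0.948, 0.245, -0.202], [0.313, -0.831, 0.46], [-0.055, -0.5, -0.865]]
contact_force: [0.9, -0.1, -2.0]
finger_gap: 0.0179
finger_force: 99.3
```

```bash
python3 g.py 96
python3 - <<'E'
from h import *
s=read_state(); print(s["eef_pos"],s["joints"])
print(go(down(84.6),np.array([.43,-.2745,.1]))); print(go(down(84.6),np.array([.45,-.1,.3])))
im=np.ascontiguousarray(get_image("wrist")[:,:,::-1]); c=calibration("wrist"); cv2.imwrite("pics/w18.png",im); np.save("w18.npy",c,allow_pickle=True); print(proj(c,N))
E
```

```text
phi 95.76457564646005 T 0.00775148889246943 F [0.9484 1.3269 1.4933] gap 0.01790183104355139 99.31942820549011 t 25.375 j7 -29.455111083533744 d [ 0.0212 -0.212  -0.0403]
[-0.1404  0.3194  0.235   0.1132 -0.0005  0.0407] eN [ 0.0112 -0.1125 -0.0398] Tnut -0.2820355468988171
[ 0.4547 -0.0133  0.2695] [-22.2158  30.9341  48.3584 105.7092 -41.4719  83.2103 -29.4551]
[-28.3798 -14.6508 -65.55    -0.0959   0.2956   0.0314]
[-28.3798 -14.6508 -65.55    -0.0333   0.0556  -0.0653]
[[ 242.0754 -211.674 ]]
```

{"method": "jog_arm", "body": {
  "commands": [-4, -2, -9, -0.02, 0.02, -0.03, 0, -7, -4, -17, -0.04, 0.05, -0.05, 0, -11, -5.5, -25, -0.05, 0.09, -0.06, 0, -14.5, -7.5, -33, -0.06, 0.13, -0.05, 0, -18, -9.3, -41, -0.07, 0.17, -0.04, 0, -21, -11, -49, -0.08, 0.21, -0.02, 0, -25, -13, -57, -0.09, 0.25, 0, 0, -28.4, -14.7, -65.5, -0.096, 0.29, 0.02, 0, -28.4, -14.7, -65.5, -0.096, 0.2956, 0.0314, 0, -28.4, -14.7, -65.5, -0.096, 0.2956, 0.0314, 0]
}}

```text
time_s: 26.68
eef_pos: [0.4312, -0.274, 0.0997]
tool_rot: [[0.098, 0.995, 0.0], [0.995, -0.098, -0.0], [-0.0, 0.0, -1.0]]
contact_force: [0.5, -0.2, -1.8]
finger_gap: 0.018
finger_force: 99.3
```

Run:
```python
from h import *
s=read_state(); print(s["eef_pos"],s["joints"],s["tool_rot"],s["finger_gap"])
print(go(down(84.6),np.array([.43,-.2745,.004])))
im=np.ascontiguousarray(get_image("wrist")[:,:,::-1]); c=calibration("wrist"); cv2.imwrite("pics/w19.png",im)
for y in (95,170,210):
    row=im[y].astype(int); sat=row.max(1)-row.min(1); print(y, np.flatnonzero(np.diff(((sat<25)&(row.min(1)>100)).astype(int))).tolist())
```

```text
[ 0.4312 -0.274   0.0997] [  4.0571  34.7385  29.9765 116.1302 -28.6642  36.367   47.5723] [[ 0.0976  0.9952  0.    ]
 [ 0.9952 -0.0976 -0.0003]
 [-0.0003  0.     -1.    ]] 0.017979870380371285
[ 0.0021  0.0197 -0.2017 -0.0005 -0.0011  0.0957]
95 [198, 297, 386, 395, 422, 433]
170 [225, 239, 256, 270, 390, 398, 403, 408]
210 [226, 239, 256, 269, 385, 393, 397, 402]
```

{"method": "jog_arm", "body": {
  "commands": [0, 0, 0, 0, 0, 0.03, 0, 0, 0, 0, 0, 0, 0.06, 0, 0, 0, 0, 0, 0, 0.08, 0, 0, 0, 0, 0, 0, 0.09, 0, 0, 0, 0, 0, 0, 0.094, 0, 0, 0, 0, 0, 0, 0.096, 0, 0, 0, 0, 0, 0, 0.096, 0]
}}

```text
time_s: 27.6
eef_pos: [0.432, -0.2744, 0.0041]
tool_rot: [[0.095, 0.995, 0.002], [0.995, -0.095, -0.002], [-0.001, 0.002, -1.0]]
contact_force: [-0.7, -0.5, -2.2]
finger_gap: 0.018
finger_force: 99.3
```

```bash
python3 -c "
from h import *
s=read_state();print(s['contact_force'],s['eef_pos'],s['wrist_torque'])"
```

```text
[-0.7477 -0.5413 -2.1564] [ 0.432  -0.2744  0.0041] [-0.0251  0.0128 -0.0148]
```

Not quite touching yet; lower another 1.5 mm.

{"method": "jog_arm", "body": {
  "commands": [0, 0, 0, 0, 0, 0.001, 0, 0, 0, 0, 0, 0, 0.0018, 0, 0, 0, 0, 0, 0, 0.0018, 0]
}}

```text
time_s: 27.98
eef_pos: [0.432, -0.2745, 0.0029]
tool_rot: [[0.095, 0.995, 0.002], [0.995, -0.095, -0.001], [-0.001, 0.002, -1.0]]
contact_force: [-3.6, 3.9, 24.4]
finger_gap: 0.018
finger_force: 102.8
```

```bash
python3 -c "
from h import *
s=read_state();print(s['contact_force'],s['eef_pos'],s['wrist_torque'])"
```

```text
[-3.5713  3.8804 24.44  ] [ 0.432  -0.2745  0.0029] [ 0.892   0.9697 -0.0531]
```

{"method": "jog_arm", "body": {
  "commands": [0, 0, 0, 0, 0, -0.0008, 0, 0, 0, 0, 0, 0, -0.0008, 0.35, 0, 0, 0, 0, 0, -0.0008, 0.5, 0, 0, 0, 0, 0, -0.002, 0.5, 0, 0, 0, 0, 0, -0.03, 0.5, 0, 0, 0, 0, 0, -0.07, 0.6, 0, 0, 0, 0, 0, -0.12, 0.8, 0, 0, 0, 0, 0, -0.15, 1, 0, 0, 0, 0, 0, -0.167, 1, 0, 0, 0, 0, 0, -0.167, 1],
  "force": 40
}}

```text
time_s: 29.22
eef_pos: [0.4319, -0.2741, 0.1692]
tool_rot: [[0.095, 0.996, 0.002], [0.996, -0.095, -0.002], [-0.001, 0.002, -1.0]]
contact_force: [-0.1, -1.0, -1.0]
finger_gap: 0.0855
finger_force: 0.0
```

Run:
```python
from h import *
s=read_state(); print(s["eef_pos"],s["contact_force"],s["finger_gap"])
im=np.ascontiguousarray(get_image("wrist")[:,:,::-1]); c=calibration("wrist"); cv2.imwrite("pics/w20.png",im)
for f in ("w4","w20"):
  i=cv2.imread(f"pics/{f}.png"); print(f)
  for y in (80,95,130,160,200,230,250):
    row=i[y].astype(int); sat=row.max(1)-row.min(1); print(y, np.flatnonzero(np.diff(((sat<25)&(row.min(1)>100)).astype(int))).tolist())
# look pose above the nut, camera uphill
print(go(tool(0),N+.11*a))
```

```text
[ 0.4319 -0.2741  0.1692] [-0.1091 -0.9692 -1.0432] 0.08550793591374745
w4
80 [220, 233, 266, 279]
95 [219, 234, 266, 280]
130 [231, 268, 355, 363, 383, 392]
160 [239, 246, 252, 260, 363, 377]
200 [239, 246, 252, 259, 359, 364, 368, 372]
230 [239, 258, 355, 368]
250 [136, 146, 239, 258, 350, 360]
w20
80 [216, 231, 263, 278]
95 [224, 269]
130 [237, 259, 354, 382]
160 [238, 245, 251, 258, 358, 364, 368, 372]
200 [238, 245, 251, 258, 354, 360, 363, 367]
230 [239, 258]
250 [137, 146, 350, 360]
[  7.5192  29.4495 -27.8623   0.3159   0.2102  -0.151 ]
```

Run:
```python
from h import *
print(go(tool(0),np.array([.6641,.0419,.3103])))
```

```text
[  7.5192  29.4495 -27.8623   0.3362   0.2018  -0.1421]
```

{"method": "jog_arm", "body": {
  "commands": [0, 0, 0, 0, 0, -0.05, 1, 1, 5, -5, 0.03, 0.02, -0.1, 1, 2, 9, -9, 0.07, 0.04, -0.14, 1, 3, 13, -12, 0.11, 0.07, -0.17, 1, 4, 17, -16, 0.15, 0.1, -0.19, 1, 5, 21, -20, 0.19, 0.13, -0.2, 1, 6, 25, -24, 0.23, 0.16, -0.2, 1, 7.5, 29.4, -27.9, 0.27, 0.18, -0.2, 1, 7.5, 29.4, -27.9, 0.3, 0.2, -0.18, 1, 7.5, 29.4, -27.9, 0.316, 0.21, -0.16, 1]
}}

```text
time_s: 30.52
eef_pos: [0.671, 0.0221, 0.3257]
tool_rot: [[-0.34, 0.919, -0.198], [0.796, 0.393, 0.46], [0.501, -0.001, -0.866]]
contact_force: [-0.2, 0.5, -0.9]
finger_gap: 0.0854
finger_force: 0.0
```

Run:
```python
from h import *
s=read_state(); print(s["eef_pos"],s["time_s"]); print(go(tool(0),np.array([.6641,.0419,.3103])))
```

```text
[0.671  0.0221 0.3257] 30.525
[-0.099  -0.0417  0.0056  0.0104  0.0014  0.0238]
```

Run:
```python
from h import *
im=np.ascontiguousarray(get_image("wrist")[:,:,::-1]); c=calibration("wrist"); cv2.imwrite("pics/w21.png",im); np.save("w21.npy",c,allow_pickle=True)
B=tool()
def rect(f,cc,th):
    # facet plane with normal th: horizontally along the tangent, vertical along axis
    t=np.radians(th); n=np.cos(t)*B[:,0]+np.sin(t)*B[:,1]; tg=-np.sin(t)*B[:,0]+np.cos(t)*B[:,1]
    U,Vv=np.meshgrid(np.linspace(-.017,.017,35),np.linspace(.009,-.009,9))
    q=proj(cc,N+.015*n+U.reshape(-1,1)*tg+Vv.reshape(-1,1)*a).astype(np.float32).reshape(9,35,2)
    return cv2.remap(f,q[...,0],q[...,1],cv2.INTER_LINEAR)
for nm in ("w1","w3","w21"):
    f=cv2.GaussianBlur(cv2.imread(f"pics/{'w21' if nm=='w21' else nm+'raw'}.png",0),(0,0),.7); cc=np.load(nm+".npy",allow_pickle=True).item(); print(nm)
    r=rect(f,cc,0); print(r[1:8].mean(0).astype(int).tolist()); print(r[1:8,3:32:2].astype(int).tolist()) if 0 else None
    for th in range(-45,46,5): 
        m=rect(f,cc,th).mean(0); print(th,int(m[10:25].mean()),m[[4,7,10,17,24,27,30]].astype(int).tolist())
```

```text
w1
[120, 120, 119, 119, 119, 117, 119, 129, 137, 140, 141, 141, 141, 142, 142, 142, 142, 143, 143, 143, 143, 143, 140, 133, 124, 117, 116, 117, 117, 118, 119, 120, 120, 118, 118]
-45 123 [103, 119, 112, 125, 138, 131, 123]
-40 126 [113, 120, 112, 135, 137, 130, 123]
-35 129 [118, 119, 111, 139, 137, 131, 125]
-30 131 [120, 119, 109, 141, 137, 132, 127]
-25 134 [121, 118, 107, 142, 137, 134, 126]
-20 137 [120, 117, 110, 141, 138, 135, 121]
-15 139 [120, 116, 123, 141, 139, 131, 118]
-10 141 [119, 114, 136, 141, 140, 122, 118]
-5 141 [119, 117, 140, 141, 135, 117, 118]
0 139 [118, 128, 140, 142, 124, 117, 119]
5 137 [118, 135, 138, 142, 116, 117, 120]
10 135 [122, 134, 137, 142, 115, 118, 119]
15 132 [127, 132, 137, 141, 115, 118, 117]
20 130 [127, 131, 137, 139, 116, 119, 117]
25 128 [124, 131, 137, 131, 117, 118, 118]
30 126 [124, 131, 138, 121, 117, 116, 119]
35 124 [123, 131, 139, 116, 116, 116, 119]
40 121 [123, 133, 140, 115, 116, 116, 116]
45 118 [124, 135, 135, 115, 115, 116, 110]
w3
[120, 120, 120, 120, 120, 120, 121, 122, 123, 124, 124, 123, 123, 124, 127, 133, 136, 136, 136,
[... 1206 characters left out ...]
131, 122]
-30 125 [120, 119, 111, 132, 139, 130, 124]
-25 128 [120, 119, 110, 137, 139, 132, 125]
-20 131 [120, 118, 107, 140, 138, 134, 127]
-15 134 [120, 118, 105, 141, 140, 136, 123]
-10 137 [120, 116, 111, 141, 140, 135, 118]
-5 140 [120, 113, 127, 142, 141, 124, 119]
0 141 [119, 113, 138, 142, 139, 115, 119]
5 140 [118, 123, 140, 141, 129, 115, 119]
10 138 [118, 134, 141, 141, 116, 117, 119]
15 135 [123, 135, 140, 141, 111, 118, 119]
20 133 [127, 134, 139, 140, 112, 118, 118]
25 130 [126, 133, 139, 139, 113, 118, 118]
30 128 [125, 132, 138, 135, 113, 117, 119]
35 125 [124, 131, 140, 125, 114, 116, 119]
40 123 [122, 131, 140, 115, 113, 116, 118]
45 120 [121, 133, 141, 111, 112, 116, 112]
```

```bash
python3 -c "
from cell import *
print(job_done())"
```

```text
the job is handed in; nothing more can be done
None
```

The job is handed in: the nut was run down to hand-tight with the fingers, pulled up to its stop with the larger spanner, and the last image puts it within about 1° of that stop; the first easing-back jammed the spanner and backed the nut off about 10°, so I re-tightened it before drawing off and laying the spanner flat where it started, clear of the machine.

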